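# Fetch the coin jar from the back of the desk caddy

### The arm

A 7-joint arm with a two-finger parallel gripper is mounted at the origin on a cart in front of the work surface, level with it; the furniture and walls round the work are solid. World frame = base frame: x ahead of the robot, y to its left, z up, the work surface at z = 0. Lengths are in m, angles in rad, forces in N, time in s.
With the tool pointing down it reaches from about 0.425 to 0.925 m from the base axis. Payload 6.8 kg.
Tool frame: the origin (TCP) lies at the very end of the fingers, on their centre line; the grasp point (between the pads) lies 19 mm behind it; z points along the fingers, y is the line along which they close (so a half turn about z gives the same grasp; the last joint's range is limited). The gripper opens to 85 mm and grips with 20 to 120 N. Pads are 22 mm wide; open, the fingers measure 114 mm over their backs; the gripper's body (76 mm by 85 mm) begins 54 mm behind the grasp point. The pads swing forward as they close: fully open they stand 13 mm farther back than shut.
Start: joints at [-1.372, 0.477, 0.022, 1.555, -0.011, 1.109, -0.083], TCP at [0.204, 0.643, 0.231] pointing down, gripper open.
Joint ranges: [-2.96, 2.96], [-0.34, 2.1], [-1.41, 1.46], [0.24, 2.44], [-1.37, 4.51], [0.17, 1.92], [-2.96, 2.96]. Speed limits (rad/s): [2.39, 2.39, 3.14, 3.14, 3.14, 3.14, 3.14].

### API

Orientations are given as a unit quaternion [w, x, y, z].
In Python, from station import * gives the robot as it stands.
- The arm moves only by the tool jog_arm, never from a script. Its argument "moves" is one flat list of numbers, 7 for each row, row after row: the shift along the tool's x, y, z normalised to -1 to 1, where 1 is 20 mm, then the turn, a rotation vector about the tool's x, y, z normalised to -1 to 1, where 1 is 4 degrees, then the opening, from 0 (shut) to 1 (fully open). In form: [x, y, z, rx, ry, rz, claw, x, y, z, rx, ry, rz, claw, ...]. A call has exactly 8 rows; each row shifts and turns the commanded pose from where the row before left it, along the tool's axes as they then stand; what a row does not reach is not made up. A row lasts 1/12 s, in which the tool goes at most 41.7 mm and 7.16 degrees, less where a joint would pass 70% of its speed; a pose out of reach is approached as far as the arm can. A call with a number of a shift or a turn outside -1 to 1 is refused whole. A call with a gripper value outside its range is refused whole. The fingers move at their own pace and stop on an object; "grip_force" is the grip in N (left out, the last holds). Time passes only in rows, so rows that do not move let the fingers close, or fill a call up. It gives the time, the measured TCP pose, the force, the opening and the grip force at its end, in the units of the state.
- get_obs(): the state, without advancing time (a new reading comes with each control period).
- read_camera(name): name is "side" or "top" or "wrist"; returns a dict with "color" (420x560x3 uint8, blue, green, red), "fx", "fy", "cx", "cy" (pixels), "k1" (the pictures are not rectified: a ray, as slopes to the right and down, at radius r is drawn at 1 + k1 r^2 times it, then the intrinsics apply), "rvec" (rotation vector, rad) and "tvec" (3), from world to camera coordinates, as OpenCV has them. Camera axes: x right, y down, z forward; pixel columns grow to the right and rows downward; lengths in m; the calibration is good to about 2 mm. A picture is of the moment at which its call begins. There is no depth.
- hand_in(): hands the job in; it is judged then, once.
The state is a dict: "t": time; "q": joint angles; "joint_vel": joint speeds; "joint_torque": joint torques, N m; "eef_pos": TCP position; "tool_rot": TCP orientation; "contact_force": force on the tool from outside, world axes, zero at the start; "torque": the same for the moment, N m; "gripper_width": opening from 0.0 (shut) to 1.0 (fully open); "grasp_force": force on a finger pad.
Only numpy, scipy, OpenCV 4.12 (cv2) and the standard library are available. Lean on these libraries where they do the work, as an engineer would, in place of code of your own. Each camera call takes 0.05 s, during which the arm holds its last target. There are 200 camera calls.

### The job

The glass jar of coins stands at the back of the narrow wooden caddy, behind the glue stick and the slim blue jar with the white lid: first stand those two aside on the cork mat, then put the coin jar on the red notebook, and stand the yellow tape measure in the back place where the jar was, upright and lengthwise in the caddy. Only then put the blue jar and the glue stick back, each where it stood at the start. Tip nothing over and leave the blue and white eraser where it lies.

Things in the scene. Friction and masses are not known exactly. Their poses are not given: they have to be found in the camera images.
- caddy: Fixed light-wood caddy, 234 (x) x 96 (y): one open-topped lane 84 wide. Origin: centre of underside; +x to its back end. Floor 6 thick; side and back walls 6 thick, tops at z = 61; front lip 18 high. Blue felt (flush) is the back place (jar starts at x = +43, tape measure to end near +47, y = 0); grey felt discs at x = -24 and -79 hold blue jar and glue stick in either order.
- cork_mat: Thin cork mat, fixed, 180 (its x) x 130 (its y) x 6 thick; lies left or right of the caddy. Origin: centre of its underside.
- notebook: Red spiral notebook lying flat, fixed, 210 (its x) x 151 (its y) x 12 thick; on the other side of the caddy from the mat. Origin: centre of its underside.
- clip_jar: Slim blue plastic jar with white label band and white lid, standing, round, 42 across, 94 high, about 0.15 kg. Origin: centre of its foot, z up. Grip it above the caddy's walls.
- glue_stick: White and orange glue stick, standing, round, 28 across, 92 high, about 0.03 kg. Origin: centre of its foot, z up. Grip it above the caddy's walls.
- coin_jar: Small clear glass jar of copper coins, standing, round, 58 across, 60 high, 0.3 kg. Origin: centre of its foot, z up. In the lane only 13 are free at each side of it, about 39 behind it; in front there is room for a finger once the two things before it are gone.
- tape_measure: Yellow tape measure standing on edge, 32 thick (its x), 74 long (its y), 60 high, 0.24 kg; case from y = -25 to +37, small metal hook beyond it at -y. Origin: on its underside, mid-thickness; z up. Starts on the worktop in front of the caddy, to the left or right. In the lane its y lies along the caddy's x, either way round.
- eraser: Blue and white eraser lying on the worktop, 21 x 50 x 13; not part of the job. Origin: centre of its underside.
There are look-alikes about, which are no part of the job. What is meant by the coin_jar is not purple, and is the smaller of those in its own colour.

How it is judged:
By the outcome, as a careful person would: the job done as asked, in the order asked, and still so for the second after the job is handed in, with the robot touching nothing.
It also fails if it takes over 128 s, if anything falls off the work surface, if the arm or the gripper's body presses on something with over 40 N, if the wrist force passes 120 N, or if a joint passes its speed limit or range.

## Working session

There is one attempt and no reset: what is moved stays moved. The work goes in short steps, Python scripts to look and compute and a tool call to move; the robot and the scene stay as the last step left them, time stands still between calls to the robot, and variables do not carry over. Pictures are saved under pics/ and viewed, at most 14 in all, crops included, and the job is handed in when it is done.

Besides the shell and the picture viewer there is one more tool, called after "Call:" as name(argument=value, ...) on one line, values as JSON. jog_arm: Moves the arm, as the interface text tells. Scaled input: -1 to 1 covers 20 mm each way for a shift and 4 degrees each way for a turn. Its arguments: {"type":"object","properties":{"moves":{"type":"array"},"grip_force":{"type":"number"}},"required":["moves"]}

```bash
mkdir -p pics; ls; cat > h.py <<'E'
from station import *
import numpy as np, cv2
from scipy.spatial.transform import Rotation as R
def cam(n):
    return read_camera(n)
def save(n,f):
    c=cam(n); cv2.imwrite('pics/'+f+'.png',c['color']); d={k:v for k,v in c.items() if k!='color'}; np.save('pics/'+f+'.npy',d,allow_pickle=True); return c
def load(f): return np.load('pics/'+f+'.npy',allow_pickle=True).item()
def ray(c,u,v):
    K=np.array([[c['fx'],0,c['cx']],[0,c['fy'],c['cy']],[0,0,1]])
    p=cv2.undistortPoints(np.array([[[u,v]]],float),K,np.array([c['k1'],0,0,0.]))[0,0]
    Rm=R.from_rotvec(np.ravel(c['rvec'])).as_matrix(); t=np.ravel(c['tvec'])
    d=Rm.T@np.array([p[0],p[1],1]); return -Rm.T@t, d/np.linalg.norm(d)
def atz(c,u,v,z):
    o,d=ray(c,u,v); return o+d*(z-o[2])/d[2]
def tri(*l):
    A=np.zeros((3,3));b=np.zeros(3);
    for c,u,v in l:
        o,d=ray(c,u,v);M=np.eye(3)-np.outer(d,d);A+=M;b+=M@o
    p=np.linalg.solve(A,b)
    return p,[np.linalg.norm((np.eye(3)-np.outer(d,d))@(p-o)) for o,d in [ray(*x) for x in l]]
def proj(c,p):
    K=np.array([[c['fx'],0,c['cx']],[0,c['fy'],c['cy']],[0,0,1]])
    return cv2.projectPoints(np.array(p,float).reshape(-1,1,3),np.ravel(c['rvec']),np.ravel(c['tvec']),K,np.array([c['k1'],0,0,0.]))[0].reshape(-1,2)
E
python3 -c "
from h import *
save('top','top0');save('side','side0')
for n in('top0','side0'):
  c=load(n);print(n,c, ray(c,280,210))
print(get_obs())"
```

```text
pics
top0 {'fx': 386.05571344014106, 'fy': 386.05571344014106, 'cx': 275.9033293918755, 'cy': 210.02981529916588, 'k1': -0.024641369099119615, 'rvec': array([ 2.19503993, -2.16427717,  0.13195621]), 'tvec': array([-0.00954617,  0.56330234,  0.82019224])} (array([0.47836158, 0.01537316, 0.8723817 ]), array([ 0.10040829, -0.03060355, -0.99447554]))
side0 {'fx': 402.17638885113905, 'fy': 402.17638885113905, 'cx': 286.65909347180366, 'cy': 206.41240628880308, 'k1': -0.057456128969550956, 'rvec': array([ 2.26710068, -0.46545196,  0.22688413]), 'tvec': array([-0.51436838,  0.18379146,  0.75519621])} (array([ 0.28761073, -0.60367149,  0.64925823]), array([ 0.28855838,  0.67828476, -0.67576907]))
{'t': 0.1, 'q': array([-1.37211321,  0.47773907,  0.02236456,  1.5563438 , -0.01148735,
        1.10930877, -0.08308192]), 'joint_vel': array([-1.25507787e-04,  6.27914458e-04, -3.44703937e-04, -4.12419050e-03,
       -4.73250495e-05, -2.06139607e-04, -1.05098324e-03]), 'joint_torque': array([ 4.56052978e-03, -5.97767580e+01,  1.61370154e+00, -2.81952757e+01,
        1.28684312e-02,  5.12141050e-03, -1.04837952e-06]), 'eef_pos': array([0.20371158, 0.64296691, 0.23041258]), 'tool_rot': array([-5.62375437e-05,  1.52778643e-01,  9.88260082e-01, -8.33347732e-04]), 'contact_force': array([ 0.36391189, -0.37852   , -0.49429024]), 'torque': array([-0.00505065, -0.0503241 ,  0.00541892]), 'grasp_force': 0.0, 'gripper_width': 0.9999235553735942}
```

View pics/top0.png

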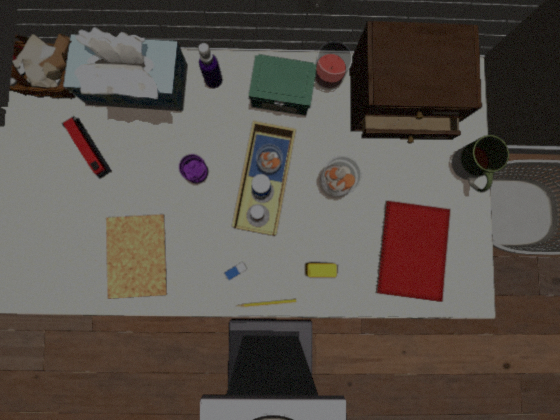

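View pics/side0.png

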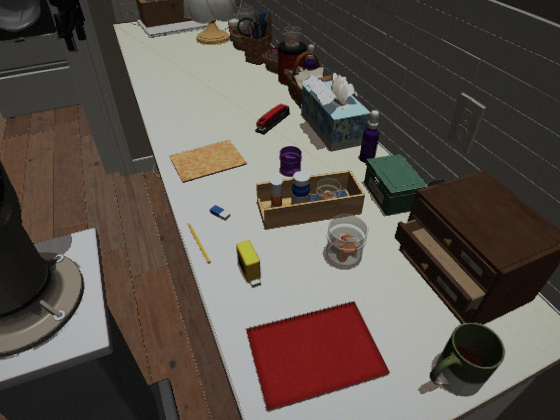

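```bash
python3 -c "
from h import *
a=cv2.imread('pics/top0.png');b=cv2.imread('pics/side0.png')
A=cv2.resize(a[112:292,205:365],None,fx=3.3,fy=3.3,interpolation=2)[:594]
B=cv2.resize(b[140:290,205:385],None,fx=4.4,fy=4.0,interpolation=2)
g=lambda x:np.uint8(255*(x/255.)**.6)
cv2.imwrite('pics/ca.png',g(A));cv2.imwrite('pics/cb.png',g(B))
"
```

```text
(no output)
```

View pics/ca.png

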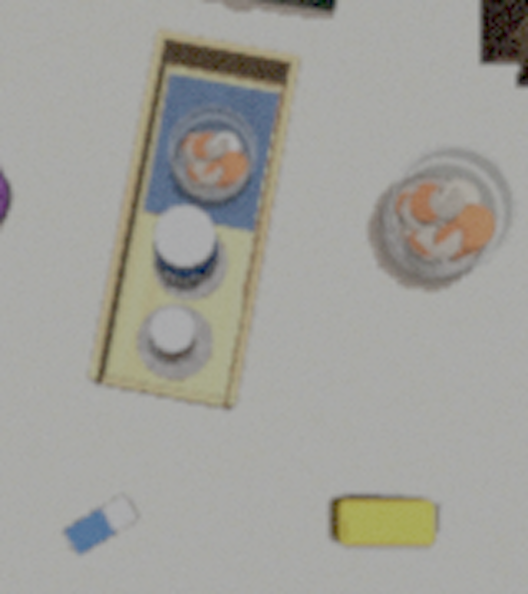

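View pics/cb.png

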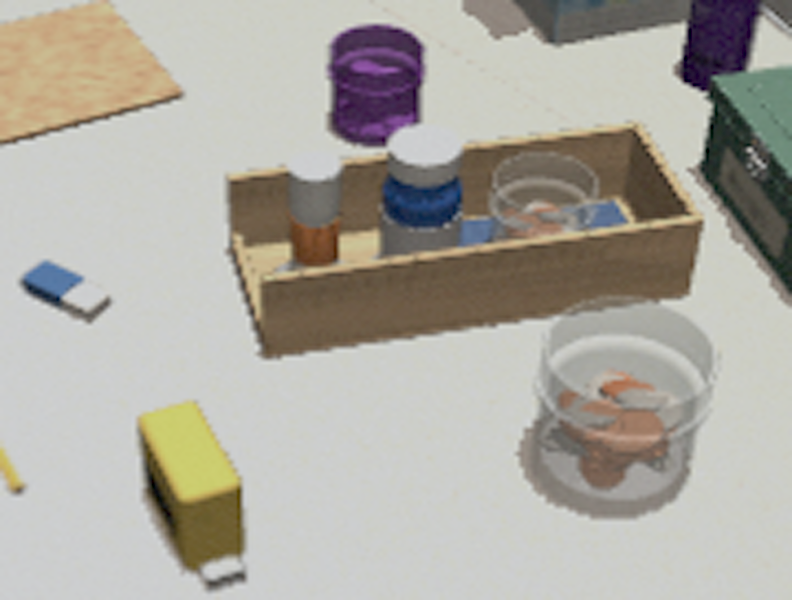

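```bash
cat > m.py <<'E'
from h import *
np.set_printoptions(precision=4,suppress=True)
t=load('top0');s=load('side0')
T=lambda x,y:(t,205+x/3.3,112+y/3.3)
S=lambda x,y:(s,205+x/4.4,140+y/4)
for n,a,b in [('glue',(173,328),(316,163)),('blue',(186,236),(425,143)),('coin',(213,150),(545,178)),('tape',(386,522),(190,452)),
 ('cbl',(160,32),(640,128)),('cbr',(300,60),(700,217)),('tapeFL(top px 335,543)',(335,545),(140,415)),('tapeR-front',(435,547),(185,502)),('tapeRback',(437,500),(242,485)),('tapeLback',(335,497),(190,402))]:
    print(n,*tri(T(*a),S(*b)))
for n,p in [('cbl',(160,32)),('cbr',(300,60))]: print(n,atz(*T(*p),.061))
for n,p in [('cfl',(97,380)),('cfr',(234,405))]: print(n,atz(*T(*p),.018),atz(*T(*p),.061))
for n,L,z in [('mat',[(106,216),(165,214),(167,296),(109,297)],.006),('nb',[(388,202),(449,206),(441,300),(378,292)],.012)]:
    P=np.array([atz(t,*p,z) for p in L]);print(n,P,P.mean(0))
P=[ (170,157),(245,157),(240,143)]
print('mat side',[atz(s,*p,.006) for p in [(170,157),(230,142),(246,160),(187,180)]])
print('nb side',[atz(s,*p,.012) for p in [(247,347),(352,304),(387,372),(268,404)]])
E
python3 m.py
```

```text
glue [0.5525 0.037  0.1007] [np.float64(0.00025386162981172906), np.float64(0.00025386162981169165)]
blue [0.609  0.03   0.1029] [np.float64(0.0001204756999002517), np.float64(0.00012047569990026662)]
coin [0.6714 0.014  0.0705] [np.float64(0.0005945715824280724), np.float64(0.0005945715824280329)]
tape [ 0.4351 -0.0994  0.0567] [np.float64(5.605011611553217e-06), np.float64(5.605011611737457e-06)]
cbl [0.7524 0.0502 0.0578] [np.float64(3.57221859757306e-05), np.float64(3.572218597562713e-05)]
cbr [ 0.7332 -0.0417  0.0647] [np.float64(6.182816486858813e-05), np.float64(6.182816486866747e-05)]
tapeFL(top px 335,543) [ 0.4214 -0.0672  0.0568] [np.float64(0.001106343727030321), np.float64(0.0011063437270302425)]
tapeR-front [ 0.4209 -0.1304  0.0599] [np.float64(0.0010252434987357225), np.float64(0.0010252434987357605)]
tapeRback [ 0.4487 -0.131   0.0604] [np.float64(0.0008220112387771581), np.float64(0.000822011238777156)]
tapeLback [ 0.4487 -0.0665  0.0545] [np.float64(0.0018556890128308878), np.float64(0.0018556890128309505)]
cbl [0.7513 0.0501 0.061 ]
cbr [ 0.7343 -0.0419  0.061 ]
cfl [0.525  0.0895 0.018 ] [0.5226 0.0857 0.061 ]
cfr [ 0.5095 -0.0025  0.018 ] [ 0.508  -0.0016  0.061 ]
mat [[0.5464 0.3788 0.006 ]
 [0.5529 0.2468 0.006 ]
 [0.3719 0.2351 0.006 ]
 [0.3679 0.3625 0.006 ]] [0.4598 0.3058 0.006 ]
nb [[ 0.5871 -0.2555  0.012 ]
 [ 0.5802 -0.3958  0.012 ]
 [ 0.3697 -0.3714  0.012 ]
 [ 0.3862 -0.2302  0.012 ]] [ 0.4808 -0.3132  0.012 ]
mat side [array([0.3657, 0.3592, 0.006 ]), array([0.5418, 0.3674, 0.006 ]), array([0.5551, 0.2646, 0.006 ]), array([0.3857, 0.2395, 0.006 ])]
nb side [array([ 0.3725, -0.2622,  0.012 ]), array([ 0.5829, -0.2569,  0.012 ]), array([ 0.5687, -0.3957,  0.012 ]), array([ 0.37  , -0.3658,  0.012 ])]
```

Top view candidates for the coin jar are the small clear jar in the caddy (269,158), the large clear jar (340,178), the purple jar (194,168) and the red glass (331,66). The small clear one in the caddy matches the description, and the crop confirms it. The glue stick (257,211) stands in front, with the blue jar (261,184) behind it. The tape is at (322,270), hook toward -y. Measured heights agree with the text.

Call:
jog_arm(moves=[0, 0, 0, 0, 0, -0.96, 1, 0, 0, 0, 0, 0, -0.96, 1, -0.746, -0.895, 0.15, 0, 0, 0, 1, -0.746, -0.895, 0.15, 0, 0, 0, 1, -0.746, -0.895, 0.15, 0, 0, 0, 1, -0.746, -0.895, 0.15, 0, 0, 0, 1, -0.746, -0.895, 0.15, 0, 0, 0, 1, -0.746, -0.895, 0.15, 0, 0, 0, 1])

```text
t: 0.77
eef_pos: [0.2739, 0.5209, 0.2127]
tool_rot: [-0.0, 0.086, 0.996, -0.0]
contact_force: [0.3, 0.6, 0.2]
gripper_width: 0.996
grasp_force: 0.0
```

Call:
jog_arm(moves=[-0.746, -0.895, 0.15, 0, 0, 0, 1, -0.746, -0.895, 0.15, 0, 0, 0, 1, -0.746, -0.895, 0.15, 0, 0, 0, 1, -0.746, -0.895, 0.15, 0, 0, 0, 1, -0.746, -0.895, 0.15, 0, 0, 0, 1, -0.746, -0.895, 0.15, 0, 0, 0, 1, -0.746, -0.895, 0.15, 0, 0, 0, 1, -0.746, -0.895, 0.15, 0, 0, 0, 1])

```text
t: 1.43
eef_pos: [0.3668, 0.3595, 0.1889]
tool_rot: [-0.0, 0.086, 0.996, -0.0]
contact_force: [0.1, -0.0, 0.5]
gripper_width: 1.0
grasp_force: 0.0
```

Call:
jog_arm(moves=[-0.746, -0.895, 0.15, 0, 0, 0, 1, -0.746, -0.895, 0.15, 0, 0, 0, 1, -0.746, -0.895, 0.15, 0, 0, 0, 1, -0.746, -0.895, 0.15, 0, 0, 0, 1, -0.746, -0.895, 0.15, 0, 0, 0, 1, -0.746, -0.895, 0.15, 0, 0, 0, 1, -0.746, -0.895, 0.15, 0, 0, 0, 1, -0.746, -0.895, 0.15, 0, 0, 0, 1])

```text
t: 2.1
eef_pos: [0.4597, 0.1979, 0.165]
tool_rot: [-0.0, 0.086, 0.996, -0.0]
contact_force: [1.2, -0.2, -0.7]
gripper_width: 1.0
grasp_force: 0.0
```

Call:
jog_arm(moves=[-0.746, -0.895, 0.15, 0, 0, 0, 1, -0.746, -0.895, 0.15, 0, 0, 0, 1, -0.746, -0.895, 0.15, 0, 0, 0, 1, -0.746, -0.895, 0.15, 0, 0, 0, 1, -0.746, -0.895, 0.15, 0, 0, 0, 1, -0.746, -0.895, 0.15, 0, 0, 0, 1, -0.746, -0.895, 0.15, 0, 0, 0, 1, -0.746, -0.895, 0.15, 0, 0, 0, 1])

```text
t: 2.77
eef_pos: [0.5526, 0.0365, 0.1408]
tool_rot: [-0.0, 0.086, 0.996, -0.0]
contact_force: [0.9, -0.2, -0.8]
gripper_width: 0.999
grasp_force: 0.0
```

```bash
python3 -c "
from h import *
c=save('wrist','w1')
d=load('w1');print(ray(d,280,210))
for p in [(.5525,.037,.100),(.609,.03,.100),(.6714,.014,.066)]: print(p,proj(d,p))"
```

```text
(array([0.48143373, 0.04958447, 0.283293  ]), array([ 0.28505395, -0.05680707, -0.95682663]))
(0.5525, 0.037, 0.1) [[282.07606396 237.43543154]]
(0.609, 0.03, 0.1) [[286.65426408 322.19258584]]
(0.6714, 0.014, 0.066) [[279.38723025 366.41894956]]
```

View pics/w1.png

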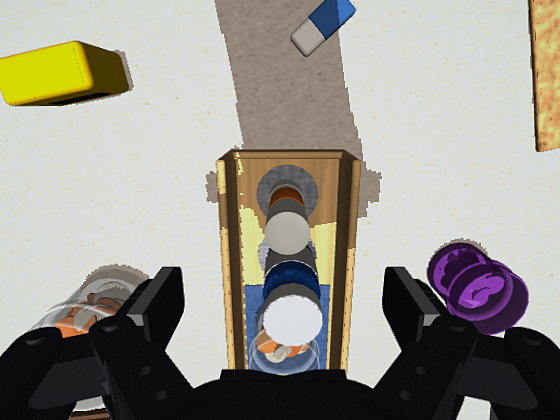

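```bash
python3 -c "
from h import *
np.set_printoptions(precision=4,suppress=True)
d=load('w1');t=load('top0');s=load('side0')
print('glue',atz(d,288,231,.098), tri((d,288,231),(t,257.4,211.4),(s,276.8,180.75)))
print('blue',atz(d,291.5,319,.100), tri((d,291.5,319),(t,261.4,183.5),(s,301.6,175.75)))
print('glue disc',atz(d,288,191,.006))
for p in [(222,153),(358,153)]: print('front wall top?',atz(d,*p,.061),atz(d,*p,.018))
for p in [(218,160),(361,160),(231,366),(353,366)]: print('wall top',atz(d,*p,.061))
"
```

```text
glue [0.5499 0.0409 0.098 ] (array([0.5521, 0.0391, 0.0981]), [np.float64(0.002760929195959717), np.float64(0.0022273593519489643), np.float64(0.0013106672962362063)])
blue [0.6072 0.0334 0.1   ] (array([0.6092, 0.0318, 0.1   ]), [np.float64(0.002207433449112958), np.float64(0.0019449992681578423), np.float64(0.0013514396542989378)])
glue disc [0.5489 0.0426 0.006 ]
front wall top? [0.503 0.006 0.061] [ 0.5072 -0.0024  0.018 ]
front wall top? [0.5183 0.0931 0.061 ] [0.5254 0.1015 0.018 ]
wall top [0.507  0.0024 0.061 ]
wall top [0.5231 0.0946 0.061 ]
wall top [ 0.6688 -0.0247  0.061 ]
wall top [0.6858 0.071  0.061 ]
```

Call:
jog_arm(moves=[0, 0.12, 0.95, 0, 0, 0, 1, 0, 0, 0.95, 0, 0, 0, 1, 0, 0, 0.95, 0, 0, 0, 1, 0, 0, 0.94, 0, 0, 0, 1, 0, 0, 0, 0, 0, 0, 0.2, 0, 0, 0, 0, 0, 0, 0, 0, 0, 0, 0, 0, 0, 0, 0, 0, 0, 0, 0, 0, 0], grip_force=25)

```text
t: 3.48
eef_pos: [0.5538, 0.04, 0.0667]
tool_rot: [0.001, 0.086, 0.996, 0.0]
contact_force: [0.2, 0.7, -0.5]
gripper_width: 0.454
grasp_force: 0.0
```

Call:
jog_arm(moves=[0, 0, 0, 0, 0, 0, 0, 0, 0, 0, 0, 0, 0, 0, 0, 0, 0, 0, 0, 0, 0, 0, 0, -0.4, 0, 0, 0, 0, 0, 0, -0.6, 0, 0, 0, 0, 0, 0, -1, 0, 0, 0, 0, 0, 0, -1, 0, 0, 0, 0, 0, 0, -1, 0, 0, 0, 0])

```text
t: 4.15
eef_pos: [0.5527, 0.0398, 0.1472]
tool_rot: [0.0, 0.086, 0.996, 0.0]
contact_force: [0.4, 0.2, -0.6]
gripper_width: 0.312
grasp_force: 26.7
```

```bash
python3 -c "
from h import *
save('wrist','w2');o=get_obs();print(o['eef_pos'],o['gripper_width'],o['grasp_force'],o['contact_force'])"
```

```text
[0.55521084 0.0399091  0.15119295] 0.3131965349635419 26.73606902360916 [1.27352999 0.22359145 2.05233012]
```

View pics/w2.png

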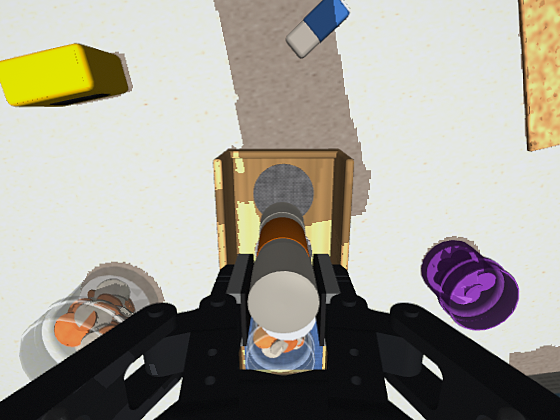

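The glue stick is held upright between the pads (283,300), well clear of the caddy. Next I carry it to the mat.

Call:
jog_arm(moves=[0.4, 0.5, 0, 0, 0, 0, 0, 0.69, 0.89, 0, 0, 0, 0, 0, 0.7, 0.9, 0, 0, 0, 0, 0, 0.7, 0.9, 0, 0, 0, 0, 0, 0.7, 0.9, 0, 0, 0, 0, 0, 0.7, 0.9, 0, 0, 0, 0, 0, 0.7, 0.9, 0, 0, 0, 0, 0, 0.7, 0.9, 0, 0, 0, 0, 0])

```text
t: 4.87
eef_pos: [0.4701, 0.1932, 0.1451]
tool_rot: [-0.001, 0.086, 0.996, -0.0]
contact_force: [0.9, -0.3, -0.2]
gripper_width: 0.311
grasp_force: 26.7
```

Call:
jog_arm(moves=[0.7, 0.9, 0, 0, 0, 0, 0, 0.7, 0.9, 0, 0, 0, 0, 0, 0.7, 0.9, 0, 0, 0, 0, 0, 0.7, 0.9, 0, 0, 0, 0, 0, 0.7, 0.9, 0, 0, 0, 0, 0, 0.44, 0.56, 0, 0, 0, 0, 0, 0, 0, 0, 0, 0, 0, 0, 0, 0, 0, 0, 0, 0, 0])

```text
t: 5.53
eef_pos: [0.4105, 0.3056, 0.1452]
tool_rot: [-0.0, 0.085, 0.996, -0.0]
contact_force: [-0.8, 0.1, 0.9]
gripper_width: 0.312
grasp_force: 26.7
```

Call:
jog_arm(moves=[0, 0, 0.8, 0, 0, 0, 0, 0, 0, 1, 0, 0, 0, 0, 0, 0, 1, 0, 0, 0, 0, 0, 0, 0.7, 0, 0, 0, 0, 0, 0, 0.3, 0, 0, 0, 0, 0, 0, 0.13, 0, 0, 0, 0, 0, 0, 0, 0, 0, 0, 0, 0, 0, 0, 0, 0, 0, 0])

```text
t: 6.2
eef_pos: [0.4124, 0.3046, 0.0674]
tool_rot: [0.0, 0.087, 0.996, 0.0]
contact_force: [-0.2, -0.8, -0.3]
gripper_width: 0.316
grasp_force: 26.9
```

Call:
jog_arm(moves=[0, 0, 0.06, 0, 0, 0, 0, 0, 0, 0.03, 0, 0, 0, 0, 0, 0, 0, 0, 0, 0, 0, 0, 0, 0, 0, 0, 0, 0, 0, 0, 0, 0, 0, 0, 0, 0, 0, 0, 0, 0, 0, 0, 0, 0, 0, 0, 0, 0, 0, 0, 0, 0, 0, 0, 0, 0])

```text
t: 6.87
eef_pos: [0.4127, 0.305, 0.0666]
tool_rot: [0.001, 0.087, 0.996, 0.001]
contact_force: [-1.1, -3.9, 11.9]
gripper_width: 0.311
grasp_force: 28.3
```

Call:
jog_arm(moves=[0, 0, -0.13, 0, 0, 0, 0.3, 0, 0, 0, 0, 0, 0, 0.5, 0, 0, 0, 0, 0, 0, 0.7, 0, 0, -0.3, 0, 0, 0, 0.7, 0, 0, -0.8, 0, 0, 0, 0.8, 0, 0, -1, 0, 0, 0, 1, 0, 0, -1, 0, 0, 0, 1, 0, 0, -1, 0, 0, 0, 1])

```text
t: 7.53
eef_pos: [0.4116, 0.305, 0.1507]
tool_rot: [-0.0, 0.086, 0.996, -0.0]
contact_force: [0.0, -0.6, 0.4]
gripper_width: 1.002
grasp_force: 0.0
```

Call:
jog_arm(moves=[-0.9, -0.9, 0, 0, 0, 0, 1, -0.9, -0.9, 0, 0, 0, 0, 1, -0.9, -0.9, 0, 0, 0, 0, 1, -0.9, -0.9, 0, 0, 0, 0, 1, -0.9, -0.9, 0, 0, 0, 0, 1, -0.9, -0.9, 0, 0, 0, 0, 1, -0.9, -0.9, 0, 0, 0, 0, 1, -0.9, -0.9, 0, 0, 0, 0, 1])

```text
t: 8.2
eef_pos: [0.5294, 0.1374, 0.15]
tool_rot: [-0.0, 0.086, 0.996, 0.0]
contact_force: [-0.2, 0.9, 0.6]
gripper_width: 1.002
grasp_force: 0.0
```

Call:
jog_arm(moves=[-0.9, -0.9, 0, 0, 0, 0, 1, -0.9, -0.9, 0, 0, 0, 0, 1, -0.9, -0.9, 0, 0, 0, 0, 1, -0.9, -0.9, 0, 0, 0, 0, 1, -0.9, -0.9, 0, 0, 0, 0, 1, -0.35, -0.07, 0, 0, 0, 0, 1, 0, 0, 0, 0, 0, 0, 1, 0, 0, 0, 0, 0, 0, 1])

```text
t: 8.87
eef_pos: [0.6084, 0.0325, 0.1495]
tool_rot: [-0.0, 0.086, 0.996, 0.0]
contact_force: [-0.5, 1.0, -0.0]
gripper_width: 0.998
grasp_force: 0.0
```

```bash
python3 -c "
from h import *
np.set_printoptions(precision=4,suppress=True)
save('top','t2');c=save('wrist','w3');o=get_obs();print(o['eef_pos'])
a=cv2.imread('pics/t2.png')[190:310,80:220];A=cv2.resize(a,(400,343),interpolation=2)
b=cv2.resize(c['color'],(400,300));o=np.zeros((343,800,3),np.uint8);o[:,:400]=A;o[:300,400:]=b
cv2.imwrite('pics/m3.png',o)"
```

```text
[0.6079 0.0336 0.1495]
```

View pics/m3.png

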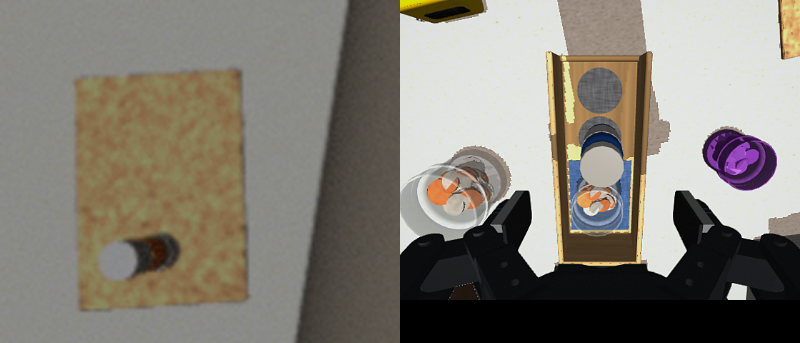

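Glue stick is standing on the mat (crop pixel 150,255). The blue lid (602,165) is centred between the fingers. Next: descend and grip.

Call:
jog_arm(moves=[0, 0, 0.9, 0, 0, 0, 1, 0, 0, 0.9, 0, 0, 0, 1, 0, 0, 0.9, 0, 0, 0, 1, 0, 0, 0.9, 0, 0, 0, 1, 0, 0, 0.57, 0, 0, 0, 1, 0, 0, 0, 0, 0, 0, 0.4, 0, 0, 0, 0, 0, 0, 0.2, 0, 0, 0, 0, 0, 0, 0], grip_force=40)

```text
t: 9.63
eef_pos: [0.6093, 0.0323, 0.0673]
tool_rot: [0.001, 0.086, 0.996, 0.0]
contact_force: [-0.6, -0.6, 0.4]
gripper_width: 0.603
grasp_force: 0.0
```

Call:
jog_arm(moves=[0, 0, 0, 0, 0, 0, 0, 0, 0, 0, 0, 0, 0, 0, 0, 0, 0, 0, 0, 0, 0, 0, 0, 0, 0, 0, 0, 0, 0, 0, 0, 0, 0, 0, 0, 0, 0, 0, 0, 0, 0, 0, 0, 0, 0, 0, 0, 0, 0, 0, 0, 0, 0, 0, 0, 0])

```text
t: 10.3
eef_pos: [0.6098, 0.0323, 0.0678]
tool_rot: [0.001, 0.086, 0.996, 0.001]
contact_force: [-0.6, 1.8, 7.3]
gripper_width: 0.441
grasp_force: 40.2
```

Call:
jog_arm(moves=[0, 0, -0.3, 0, 0, 0, 0, 0, 0, -0.7, 0, 0, 0, 0, 0, 0, -1, 0, 0, 0, 0, 0, 0, -1, 0, 0, 0, 0, 0, 0, -1, 0, 0, 0, 0, 0, 0, 0, 0, 0, 0, 0, 0, 0, 0, 0, 0, 0, 0, 0, 0, 0, 0, 0, 0, 0])

```text
t: 10.97
eef_pos: [0.608, 0.0317, 0.1457]
tool_rot: [-0.001, 0.086, 0.996, -0.0]
contact_force: [0.2, -0.3, -1.2]
gripper_width: 0.441
grasp_force: 40.3
```

Call:
jog_arm(moves=[0.3, 0.5, 0, 0, 0, 0, 0, 0.53, 0.9, 0, 0, 0, 0, 0, 0.53, 0.9, 0, 0, 0, 0, 0, 0.53, 0.9, 0, 0, 0, 0, 0, 0.53, 0.9, 0, 0, 0, 0, 0, 0.53, 0.9, 0, 0, 0, 0, 0, 0.53, 0.9, 0, 0, 0, 0, 0, 0.53, 0.9, 0, 0, 0, 0, 0])

```text
t: 11.63
eef_pos: [0.5513, 0.1811, 0.145]
tool_rot: [-0.001, 0.086, 0.996, -0.0]
contact_force: [1.0, -0.4, -0.7]
gripper_width: 0.439
grasp_force: 40.3
```

Call:
jog_arm(moves=[0.53, 0.9, 0, 0, 0, 0, 0, 0.53, 0.9, 0, 0, 0, 0, 0, 0.53, 0.9, 0, 0, 0, 0, 0, 0.53, 0.9, 0, 0, 0, 0, 0, 0.53, 0.9, 0, 0, 0, 0, 0, 0.53, 0.9, 0, 0, 0, 0, 0, 0.23, 0.36, 0, 0, 0, 0, 0, 0, 0, 0, 0, 0, 0, 0])

```text
t: 12.3
eef_pos: [0.5033, 0.3077, 0.1452]
tool_rot: [-0.001, 0.084, 0.996, -0.0]
contact_force: [-0.9, -0.1, -0.4]
gripper_width: 0.44
grasp_force: 40.3
```

Call:
jog_arm(moves=[0, 0, 0.5, 0, 0, 0, 0, 0, 0, 1, 0, 0, 0, 0, 0, 0, 1, 0, 0, 0, 0, 0, 0, 0.8, 0, 0, 0, 0, 0, 0, 0.4, 0, 0, 0, 0, 0, 0, 0.15, 0, 0, 0, 0, 0, 0, 0.05, 0, 0, 0, 0, 0, 0, 0, 0, 0, 0, 0])

```text
t: 12.97
eef_pos: [0.5064, 0.3038, 0.0684]
tool_rot: [0.0, 0.087, 0.996, -0.0]
contact_force: [-0.2, 0.2, -0.3]
gripper_width: 0.438
grasp_force: 40.3
```

Call:
jog_arm(moves=[0, 0, 0.05, 0, 0, 0, 0, 0, 0, 0.05, 0, 0, 0, 0, 0, 0, 0, 0, 0, 0, 0, 0, 0, 0, 0, 0, 0, 0, 0, 0, 0, 0, 0, 0, 0, 0, 0, 0, 0, 0, 0, 0, 0, 0, 0, 0, 0, 0, 0, 0, 0, 0, 0, 0, 0, 0])

```text
t: 13.63
eef_pos: [0.5066, 0.3046, 0.0678]
tool_rot: [0.001, 0.087, 0.996, 0.0]
contact_force: [-1.4, -2.8, 8.6]
gripper_width: 0.437
grasp_force: 41.5
```

Call:
jog_arm(moves=[0, 0, -0.08, 0, 0, 0, 0.45, 0, 0, 0, 0, 0, 0, 0.6, 0, 0, 0, 0, 0, 0, 0.8, 0, 0, -0.3, 0, 0, 0, 0.8, 0, 0, -0.8, 0, 0, 0, 1, 0, 0, -1, 0, 0, 0, 1, 0, 0, -1, 0, 0, 0, 1, 0, 0, -1, 0, 0, 0, 1])

```text
t: 14.3
eef_pos: [0.5057, 0.3047, 0.151]
tool_rot: [-0.0, 0.086, 0.996, -0.0]
contact_force: [0.3, -0.0, 0.2]
gripper_width: 1.001
grasp_force: 0.0
```

Call:
jog_arm(moves=[0, 0, -0.4, 0, 0, 1, 1, 0, 0, 0, 0, 0, 1, 1, 0, 0, 0, 0, 0, 1, 1, 0, 0, 0, 0, 0, 1, 1, 0, 0, 0, 0, 0, 1, 1, 0, 0, 0, 0, 0, 1, 1, 0, 0, 0, 0, 0, 1, 1, 0, 0, 0, 0, 0, 1, 1])

```text
t: 14.97
eef_pos: [0.5057, 0.3049, 0.1583]
tool_rot: [0.0, 0.359, 0.933, 0.0]
contact_force: [0.9, 0.4, -0.2]
gripper_width: 0.998
grasp_force: 0.0
```

Call:
jog_arm(moves=[0, 0, 0, 0, 0, 1, 1, 0, 0, 0, 0, 0, 1, 1, 0, 0, 0, 0, 0, 1, 1, 0, 0, 0, 0, 0, 1, 1, 0, 0, 0, 0, 0, 1, 1, 0, 0, 0, 0, 0, 1, 1, 0, 0, 0, 0, 0, 1, 1, 0, 0, 0, 0, 0, 1, 1])

```text
t: 15.63
eef_pos: [0.5057, 0.305, 0.1583]
tool_rot: [-0.0, 0.602, 0.798, 0.0]
contact_force: [0.3, 0.8, 0.0]
gripper_width: 1.002
grasp_force: 0.0
```

Call:
jog_arm(moves=[0, 0, 0, 0, 0, 1, 1, 0, 0, 0, 0, 0, 1, 1, 0, 0, 0, 0, 0, 1, 1, 0, 0, 0, 0, 0, 1, 1, 0, 0, 0, 0, 0, 1, 1, 0, 0, 0, 0, 0, 1, 1, 0, 0, 0, 0, 0, 0.5, 1, 0, 0, 0, 0, 0, 0, 1])

```text
t: 16.3
eef_pos: [0.5056, 0.305, 0.1582]
tool_rot: [-0.0, 0.766, 0.643, 0.0]
contact_force: [-0.3, -0.1, 0.6]
gripper_width: 1.003
grasp_force: 0.0
```

```bash
python3 -c "
from h import *
np.set_printoptions(precision=4,suppress=True)
c=save('side','s4');save('wrist','w4');save('top','t4');o=get_obs();print(o['eef_pos'],o['q'],o['tool_rot']);
M=R.from_quat(o['tool_rot'],scalar_first=True).as_matrix();print(M)
print(M.T@(np.array([.673,.017,.15])-o['eef_pos'])/.02)
g=lambda f:cv2.imread('pics/%s.png'%f)
x=np.zeros((600,800,3),np.uint8)
x[:300,:400]=cv2.resize(g('s4'),(400,300));x[:300,400:]=cv2.resize(g('w4'),(400,300))
x[300:,:400]=cv2.resize(g('t4')[112:247,205:385],(400,300));x[300:,400:]=cv2.resize(g('t4')[190:310,70:230],(400,300))
cv2.imwrite('pics/m4.png',x)"
```

```text
[0.5057 0.3049 0.1581] [-1.0711  0.4658  0.5599  1.8622 -0.3096  0.9004 -0.5357] [-0.0001  0.765   0.644   0.0001]
[[ 0.1705  0.9854  0.    ]
 [ 0.9854 -0.1705  0.0003]
 [ 0.0003 -0.     -1.    ]]
[-12.7576  10.6984   0.4012]
```

View pics/m4.png

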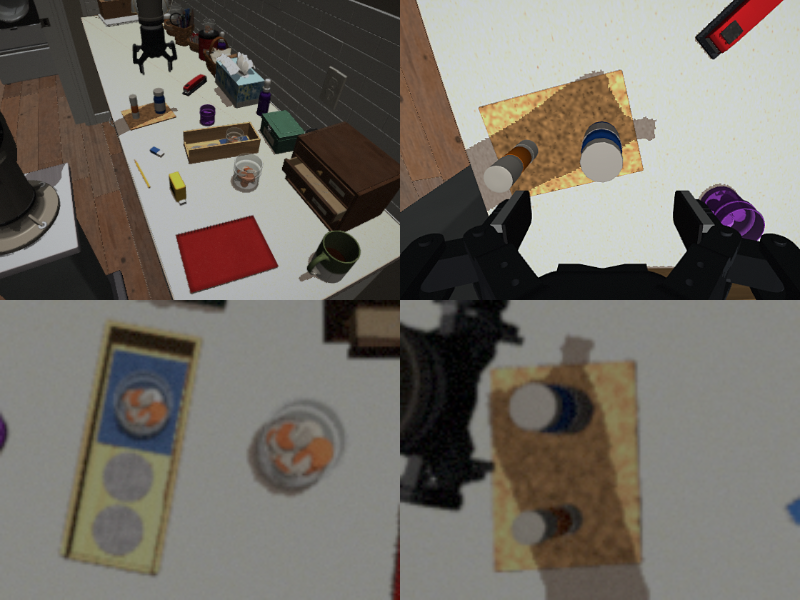

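Both stand upright on the mat (blue at 540,410 and glue at 540,525 in the lower-right crop), and the front of the lane is empty. Moving over the coin jar.

Call:
jog_arm(moves=[-0.9, 0.75, 0, 0, 0, 0, 1, -0.9, 0.75, 0, 0, 0, 0, 1, -0.9, 0.75, 0, 0, 0, 0, 1, -0.9, 0.75, 0, 0, 0, 0, 1, -0.9, 0.75, 0, 0, 0, 0, 1, -0.9, 0.75, 0, 0, 0, 0, 1, -0.9, 0.75, 0, 0, 0, 0, 1, -0.9, 0.75, 0, 0, 0, 0, 1])

```text
t: 17.12
eef_pos: [0.5997, 0.1412, 0.158]
tool_rot: [-0.0, 0.765, 0.644, 0.0]
contact_force: [0.6, 0.2, 0.3]
gripper_width: 0.998
grasp_force: 0.0
```

Call:
jog_arm(moves=[-0.9, 0.75, 0, 0, 0, 0, 1, -0.9, 0.75, 0, 0, 0, 0, 1, -0.9, 0.75, 0, 0, 0, 0, 1, -0.9, 0.75, 0, 0, 0, 0, 1, -0.9, 0.75, 0, 0, 0, 0, 1, -0.9, 0.75, 0, 0, 0, 0, 1, -0.15, 0.2, 0, 0, 0, 0, 1, 0, 0, 0, 0, 0, 0, 1])

```text
t: 17.78
eef_pos: [0.6733, 0.0142, 0.1581]
tool_rot: [0.001, 0.766, 0.642, -0.0]
contact_force: [-0.4, 0.4, 0.3]
gripper_width: 0.998
grasp_force: 0.0
```

```bash
python3 -c "
from h import *
np.set_printoptions(precision=4,suppress=True)
c=save('wrist','w5');o=get_obs();print(o['eef_pos'],o['tool_rot'])
d=load('w5');p=o['eef_pos'];print('tcp',proj(d,p),'below@.06',proj(d,[p[0],p[1],.066]),'jar est',proj(d,[(.673,.017,.066),(.673,.017,.006)]))
t=load('t4')
for u,v in [(262.6,192.1),(258.1,215.5)]: print(atz(t,u,v,.006))
"
```

```text
[0.6727 0.0164 0.1578] [-0.0002  0.7657  0.6432 -0.    ]
tcp [[279.3678 269.1762]] below@.06 [[280.5015 210.935 ]] jar est [[280.8067 210.1139]
 [281.1354 190.4531]]
[0.606  0.0286 0.006 ]
[0.5526 0.0379 0.006 ]
```

View pics/w5.png

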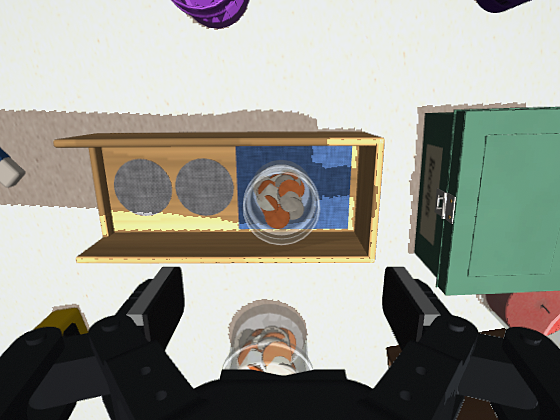

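Call:
jog_arm(moves=[0.1, 0.05, 0.95, 0, 0, 0, 1, 0, 0, 0.95, 0, 0, 0, 1, 0, 0, 0.95, 0, 0, 0, 1, 0, 0, 0.95, 0, 0, 0, 1, 0, 0, 0.9, 0, 0, 0, 1, 0, 0, 0.8, 0, 0, 0, 1, 0, 0, 0.8, 0, 0, 0, 1, 0, 0, 0.6, 0, 0, 0, 1], grip_force=50)

```text
t: 18.5
eef_pos: [0.6728, 0.0212, 0.0183]
tool_rot: [-0.001, 0.765, 0.645, -0.0]
contact_force: [0.3, 0.8, 0.3]
gripper_width: 1.001
grasp_force: 0.0
```

Call:
jog_arm(moves=[0, 0, 0, 0, 0, 0, 0.8, 0, 0, 0, 0, 0, 0, 0.6, 0, 0, 0, 0, 0, 0, 0.5, 0, 0, 0, 0, 0, 0, 0.3, 0, 0, 0, 0, 0, 0, 0, 0, 0, 0, 0, 0, 0, 0, 0, 0, 0, 0, 0, 0, 0, 0, 0, 0, 0, 0, 0, 0])

```text
t: 19.17
eef_pos: [0.6745, 0.0188, 0.0207]
tool_rot: [0.0, 0.765, 0.644, 0.001]
contact_force: [-2.2, 1.9, 5.4]
gripper_width: 0.657
grasp_force: 54.2
```

Call:
jog_arm(moves=[0, 0, -0.3, 0, 0, 0, 0, 0, 0, -0.7, 0, 0, 0, 0, 0, 0, -1, 0, 0, 0, 0, 0, 0, -1, 0, 0, 0, 0, 0, 0, -1, 0, 0, 0, 0, 0, 0, -1, 0, 0, 0, 0, 0, 0, -1, 0, 0, 0, 0, 0, 0, -1, 0, 0, 0, 0])

```text
t: 19.83
eef_pos: [0.6736, 0.0182, 0.1616]
tool_rot: [0.0, 0.766, 0.643, -0.0]
contact_force: [0.3, -0.3, -3.6]
gripper_width: 0.657
grasp_force: 54.1
```

Call:
jog_arm(moves=[-0.5, -0.2, 0, 0, 0, 0, 0, -0.9, -0.33, 0, 0, 0, 0, 0, -0.9, -0.33, 0, 0, 0, 0, 0, -0.9, -0.33, 0, 0, 0, 0, 0, -0.9, -0.33, 0, 0, 0, 0, 0, -0.9, -0.33, 0, 0, 0, 0, 0, -0.9, -0.33, 0, 0, 0, 0, 0, -0.9, -0.33, 0, 0, 0, 0, 0])

```text
t: 20.5
eef_pos: [0.5988, -0.1091, 0.159]
tool_rot: [-0.0, 0.766, 0.643, -0.001]
contact_force: [0.3, -0.3, -3.0]
gripper_width: 0.66
grasp_force: 54.1
```

Call:
jog_arm(moves=[-0.9, -0.33, 0, 0, 0, 0, 0, -0.9, -0.33, 0, 0, 0, 0, 0, -0.9, -0.33, 0, 0, 0, 0, 0, -0.9, -0.33, 0, 0, 0, 0, 0, -0.9, -0.33, 0, 0, 0, 0, 0, -0.9, -0.33, 0, 0, 0, 0, 0, -0.9, -0.33, 0, 0, 0, 0, 0, -0.9, -0.33, 0, 0, 0, 0, 0])

```text
t: 21.17
eef_pos: [0.5217, -0.2414, 0.1591]
tool_rot: [-0.001, 0.766, 0.643, -0.001]
contact_force: [0.4, -0.2, -3.6]
gripper_width: 0.659
grasp_force: 54.1
```

Call:
jog_arm(moves=[-0.9, -0.33, 0, 0, 0, 0, 0, -0.9, -0.33, 0, 0, 0, 0, 0, -0.9, -0.33, 0, 0, 0, 0, 0, -0.5, -0.2, 0.3, 0, 0, 0, 0, 0, 0, 0.7, 0, 0, 0, 0, 0, 0, 1, 0, 0, 0, 0, 0, 0, 1, 0, 0, 0, 0, 0, 0, 1, 0, 0, 0, 0])

```text
t: 21.83
eef_pos: [0.4886, -0.2986, 0.0783]
tool_rot: [-0.0, 0.766, 0.643, -0.0]
contact_force: [0.3, -0.1, -3.2]
gripper_width: 0.664
grasp_force: 54.1
```

```bash
python3 -c "
from h import *
np.set_printoptions(precision=4,suppress=True)
save('wrist','w6');save('side','s6');o=get_obs();print(o['eef_pos'],o['gripper_width'],o['grasp_force'],o['contact_force'])
x=np.hstack([cv2.resize(cv2.imread('pics/%s.png'%f),(400,300)) for f in('w6','s6')]);cv2.imwrite('pics/m6.png',x)"
```

```text
[ 0.4866 -0.2971  0.0763] 0.6595249016206461 54.84710921708029 [-0.5639 -0.2649 -3.6983]
```

View pics/m6.png

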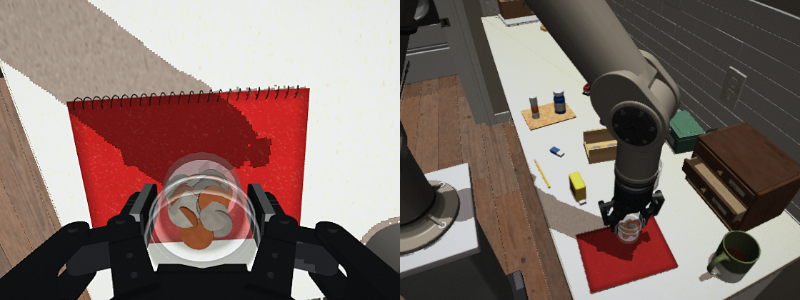

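Jar is held upright over the red notebook (200,215 in the left view). Lowering.

Call:
jog_arm(moves=[0, 0, 0.9, 0, 0, 0, 0, 0, 0, 0.8, 0, 0, 0, 0, 0, 0, 0.4, 0, 0, 0, 0, 0, 0, 0.2, 0, 0, 0, 0, 0, 0, 0.1, 0, 0, 0, 0, 0, 0, 0.1, 0, 0, 0, 0, 0, 0, 0, 0, 0, 0, 0, 0, 0, 0, 0, 0, 0, 0])

```text
t: 22.6
eef_pos: [0.4903, -0.2987, 0.0305]
tool_rot: [0.0, 0.765, 0.643, 0.0]
contact_force: [0.3, -0.4, -2.4]
gripper_width: 0.664
grasp_force: 54.9
```

Call:
jog_arm(moves=[0, 0, 0.08, 0, 0, 0, 0, 0, 0, 0.05, 0, 0, 0, 0, 0, 0, 0.05, 0, 0, 0, 0, 0, 0, 0.03, 0, 0, 0, 0, 0, 0, 0, 0, 0, 0, 0, 0, 0, 0, 0, 0, 0, 0, 0, 0, 0, 0, 0, 0, 0, 0, 0, 0, 0, 0, 0, 0])

```text
t: 23.27
eef_pos: [0.49, -0.2986, 0.0257]
tool_rot: [0.0, 0.765, 0.643, 0.0]
contact_force: [0.6, 0.3, -2.6]
gripper_width: 0.661
grasp_force: 54.9
```

Call:
jog_arm(moves=[0, 0, 0.04, 0, 0, 0, 0, 0, 0, 0.04, 0, 0, 0, 0, 0, 0, 0.04, 0, 0, 0, 0, 0, 0, 0, 0, 0, 0, 0, 0, 0, 0, 0, 0, 0, 0, 0, 0, 0, 0, 0, 0, 0, 0, 0, 0, 0, 0, 0, 0, 0, 0, 0, 0, 0, 0, 0])

```text
t: 23.93
eef_pos: [0.49, -0.2985, 0.0233]
tool_rot: [0.0, 0.765, 0.643, 0.0]
contact_force: [-0.5, -0.0, -4.4]
gripper_width: 0.658
grasp_force: 54.9
```

Call:
jog_arm(moves=[0, 0, 0.04, 0, 0, 0, 0, 0, 0, 0.04, 0, 0, 0, 0, 0, 0, 0.02, 0, 0, 0, 0, 0, 0, 0, 0, 0, 0, 0, 0, 0, 0, 0, 0, 0, 0, 0, 0, 0, 0, 0, 0, 0, 0, 0, 0, 0, 0, 0, 0, 0, 0, 0, 0, 0, 0, 0])

```text
t: 24.6
eef_pos: [0.4901, -0.2987, 0.0229]
tool_rot: [-0.0, 0.766, 0.643, 0.001]
contact_force: [-4.4, 3.7, 14.9]
gripper_width: 0.66
grasp_force: 56.2
```

```bash
python3 -c "
from h import *
save('side','s7');o=get_obs();print(o['eef_pos'],o['contact_force'])
cv2.imwrite('pics/m7.png',cv2.resize(cv2.imread('pics/s7.png')[250:410,230:400],(640,600),interpolation=2))"
```

```text
[ 0.49008315 -0.29867791  0.02285306] [-4.52516899  3.9107722  14.57588543]
```

View pics/m7.png

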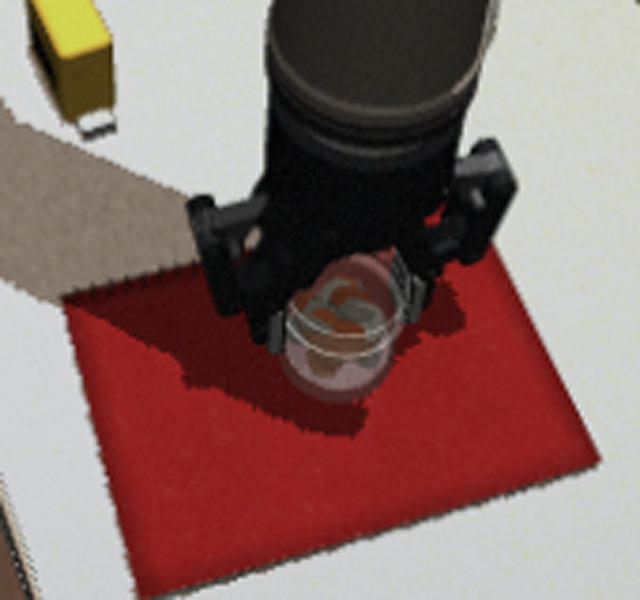

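The jar rests flat on the notebook (345,340 in the crop). Releasing, then going over the tape.

Call:
jog_arm(moves=[0, 0, -0.1, 0, 0, 0, 0.7, 0, 0, 0, 0, 0, 0, 0.85, 0, 0, 0, 0, 0, 0, 1, 0, 0, 0, 0, 0, 0, 1, 0, 0, -0.4, 0, 0, 0, 1, 0, 0, -0.8, 0, 0, 0, 1, 0, 0, -1, 0, 0, 0, 1, 0, 0, -1, 0, 0, 0, 1])

```text
t: 25.32
eef_pos: [0.4896, -0.2985, 0.0881]
tool_rot: [-0.0, 0.766, 0.643, -0.0]
contact_force: [0.4, -0.3, -0.2]
gripper_width: 0.999
grasp_force: 0.0
```

Call:
jog_arm(moves=[0, 0, -1, 0, 0, 0, 1, 0, 0, -1, 0, 0, -0.5, 1, 0, 0, -1, 0, 0, -1, 1, 0, 0, 0, 0, 0, -1, 1, 0.9, -0.25, 0, 0, 0, 0, 1, 0.9, -0.25, 0, 0, 0, 0, 1, 0.9, -0.25, 0, 0, 0, 0, 1, 0.9, -0.25, 0, 0, 0, 0, 1])

```text
t: 25.98
eef_pos: [0.4694, -0.226, 0.1477]
tool_rot: [0.0, 0.707, 0.707, 0.0]
contact_force: [0.3, 0.6, 0.0]
gripper_width: 0.999
grasp_force: 0.0
```

Call:
jog_arm(moves=[0.9, -0.25, 0, 0, 0, 0, 1, 0.9, -0.25, 0, 0, 0, 0, 1, 0.9, -0.25, 0, 0, 0, 0, 1, 0.9, -0.25, 0, 0, 0, 0, 1, 0.9, -0.25, 0, 0, 0, 0, 1, 0.9, -0.25, 0, 0, 0, 0, 1, 0.9, -0.25, 0, 0, 0, 0, 1, 0, 0, 0, 0, 0, 0, 1])

```text
t: 26.65
eef_pos: [0.4335, -0.0975, 0.1473]
tool_rot: [-0.001, 0.705, 0.709, 0.0]
contact_force: [0.9, 0.6, -0.5]
gripper_width: 1.002
grasp_force: 0.0
```

```bash
python3 -c "
from h import *
np.set_printoptions(precision=4,suppress=True)
c=save('wrist','w8');s=save('side','s8');o=get_obs();p=o['eef_pos'];print(p,o['tool_rot'],o['q'])
d=load('w8');print('below@.06',proj(d,[p[0],p[1],.06]),'est',proj(d,[(.435,-.0995,.06),(.4207,-.0675,.06),(.4207,-.131,.06),(.4487,-.131,.06),(.4487,-.0675,.06)]))
x=np.zeros((420,800,3),np.uint8);x[:,:560]=c['color'];x[:240,560:]=cv2.resize(s['color'][280:400,240:360],(240,240));cv2.imwrite('pics/m8.png',x)"
```

```text
[ 0.4348 -0.1003  0.1477] [0.0001 0.706  0.7082 0.0003] [-0.4124  0.2352  0.5763  2.1943 -0.1864  0.7571  0.2906]
below@.06 [[283.5124 219.594 ]] est [[283.8704 218.4895]
 [263.2019 173.8112]
 [264.1763 259.0835]
 [302.2322 259.2756]
 [304.2193 174.0265]]
```

View pics/m8.png

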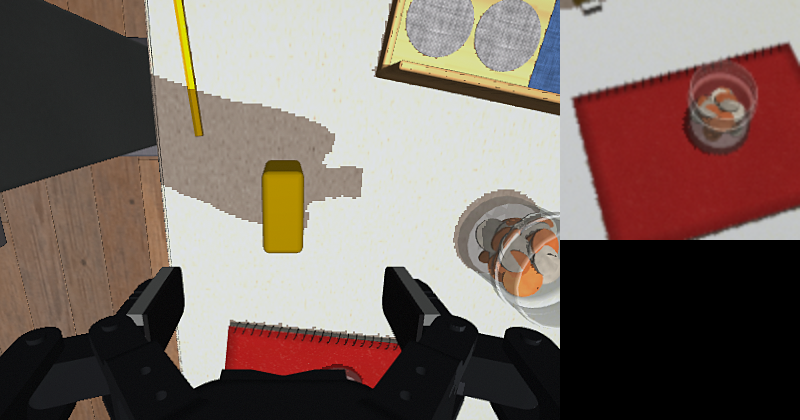

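The coin jar stands on the notebook (720,105), and the tape is centred between the fingers (283,211) and square to them. Descending to grip.

Call:
jog_arm(moves=[0, 0, 0.9, 0, 0, 0, 1, 0, 0, 0.9, 0, 0, 0, 1, 0, 0, 0.9, 0, 0, 0, 1, 0, 0, 0.9, 0, 0, 0, 1, 0, 0, 0.9, 0, 0, 0, 1, 0, 0, 0.9, 0, 0, 0, 1, 0, 0, 0.73, 0, 0, 0, 1, 0, 0, 0, 0, 0, 0, 0.7])

```text
t: 27.42
eef_pos: [0.4335, -0.1018, 0.0228]
tool_rot: [-0.001, 0.707, 0.707, -0.001]
contact_force: [-0.4, -0.3, 0.2]
gripper_width: 0.886
grasp_force: 0.0
```

Call:
jog_arm(moves=[0, 0, 0, 0, 0, 0, 0.5, 0, 0, 0, 0, 0, 0, 0.3, 0, 0, 0, 0, 0, 0, 0.2, 0, 0, 0, 0, 0, 0, 0, 0, 0, 0, 0, 0, 0, 0, 0, 0, 0, 0, 0, 0, 0, 0, 0, 0, 0, 0, 0, 0, 0, 0, 0, 0, 0, 0, 0])

```text
t: 28.08
eef_pos: [0.4354, -0.1009, 0.0257]
tool_rot: [0.001, 0.707, 0.708, 0.001]
contact_force: [-1.9, -0.4, 7.6]
gripper_width: 0.344
grasp_force: 50.1
```

```bash
python3 -c "
from h import *
o=get_obs();print(o['eef_pos'],o['gripper_width'],o['grasp_force'],o['contact_force'])"
```

```text
[ 0.43535661 -0.10086633  0.02569217] 0.3438860075217239 50.11654257774353 [-1.94053917 -0.43711395  7.56432042]
```

Call:
jog_arm(moves=[0, 0, -0.3, 0, 0, 0, 0, 0, 0, -0.7, 0, 0, 0, 0, 0, 0, -1, 0, 0, 0, 0, 0, 0, -1, 0, 0, 0, 0, 0, 0, -1, 0, 0, -1, 0, 0, 0, -1, 0, 0, -1, 0, 0, 0, -1, 0, 0, -1, 0, 0, 0, -1, 0, 0, -1, 0])

```text
t: 28.75
eef_pos: [0.4339, -0.1006, 0.1659]
tool_rot: [-0.0, 0.6, 0.8, -0.0]
contact_force: [0.9, -0.4, -3.9]
gripper_width: 0.344
grasp_force: 49.8
```

Call:
jog_arm(moves=[0, 0, 0, 0, 0, -1, 0, 0, 0, 0, 0, 0, -1, 0, 0, 0, 0, 0, 0, -1, 0, 0, 0, 0, 0, 0, -1, 0, 0, 0, 0, 0, 0, -1, 0, 0, 0, 0, 0, 0, -1, 0, 0, 0, 0, 0, 0, -1, 0, 0, 0, 0, 0, 0, -1, 0])

```text
t: 29.42
eef_pos: [0.434, -0.1006, 0.1649]
tool_rot: [-0.0, 0.356, 0.935, -0.0]
contact_force: [0.3, 1.3, -2.8]
gripper_width: 0.342
grasp_force: 49.9
```

Call:
jog_arm(moves=[0, 0, 0, 0, 0, -1, 0, 0, 0, 0, 0, 0, -1, 0, 0, 0, 0, 0, 0, -1, 0, 0, 0, 0, 0, 0, -1, 0, 0, 0, 0, 0, 0, -1, 0, 0, 0, 0, 0, 0, -1, 0, 0, 0, 0, 0, 0, -1, 0, 0, 0, 0, 0, 0, -1, 0])

```text
t: 30.08
eef_pos: [0.434, -0.1006, 0.1649]
tool_rot: [-0.0, 0.085, 0.996, -0.0]
contact_force: [-0.3, 0.3, -3.9]
gripper_width: 0.346
grasp_force: 49.9
```

Call:
jog_arm(moves=[-0.5, 0.36, 0, 0, 0, 0, 0, -0.9, 0.65, 0, 0, 0, 0, 0, -0.9, 0.65, 0, 0, 0, 0, 0, -0.9, 0.65, 0, 0, 0, 0, 0, -0.9, 0.65, 0, 0, 0, 0, 0, -0.9, 0.65, 0, 0, 0, 0, 0, -0.9, 0.65, 0, 0, 0, 0, 0, -0.9, 0.65, 0, 0, 0, 0, 0])

```text
t: 30.75
eef_pos: [0.5867, -0.0259, 0.1647]
tool_rot: [-0.0, 0.087, 0.996, -0.0]
contact_force: [-0.2, -0.2, -2.8]
gripper_width: 0.348
grasp_force: 49.9
```

Call:
jog_arm(moves=[-0.9, 0.65, 0, 0, 0, 0, 0, -0.9, 0.65, 0, 0, 0, 0, 0, -0.9, 0.65, 0, 0, 0, 0, 0, -0.9, 0.65, 0, 0, 0, 0, 0, -0.5, 0.4, 0, 0, 0, 0, 0, 0, 0, 0, 0, 0, 0, 0, 0, 0, 0, 0, 0, 0, 0, 0, 0, 0, 0, 0, 0, 0])

```text
t: 31.42
eef_pos: [0.6757, 0.0174, 0.1643]
tool_rot: [-0.001, 0.087, 0.996, -0.0]
contact_force: [-0.7, -0.4, -2.8]
gripper_width: 0.344
grasp_force: 49.9
```

```bash
python3 -c "
from h import *
np.set_printoptions(precision=4,suppress=True)
c=save('wrist','w9');o=get_obs();p=o['eef_pos'];print(p,o['tool_rot'],o['gripper_width'],o['grasp_force'])
M=R.from_quat(o['tool_rot'],scalar_first=True).as_matrix();print(M[:2], M.T@(np.array([.678,.0175,.165])-p)/.02)"
```

```text
[0.6756 0.0171 0.1645] [-0.0006  0.087   0.9962 -0.0003] 0.3437909499214164 49.9173241853714
[[-0.9849  0.1734 -0.0012]
 [ 0.1734  0.9849 -0.0006]] [-0.1129  0.0425 -0.0252]
```

View pics/w9.png

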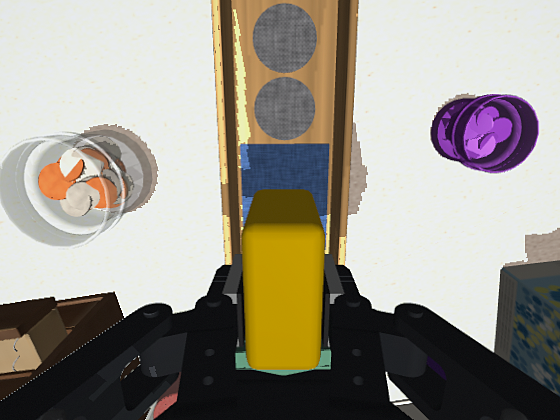

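Call:
jog_arm(moves=[-0.11, 0.04, 0.6, 0, 0, 0, 0, 0, 0, 1, 0, 0, 0, 0, 0, 0, 1, 0, 0, 0, 0, 0, 0, 1, 0, 0, 0, 0, 0, 0, 1, 0, 0, 0, 0, 0, 0, 0.9, 0, 0, 0, 0, 0, 0, 0.5, 0, 0, 0, 0, 0, 0, 0.3, 0, 0, 0, 0])

```text
t: 32.13
eef_pos: [0.6774, 0.0178, 0.0366]
tool_rot: [-0.001, 0.087, 0.996, -0.0]
contact_force: [0.3, 0.2, -1.5]
gripper_width: 0.347
grasp_force: 49.9
```

Call:
jog_arm(moves=[0, 0, 0.08, 0, 0, 0, 0, 0, 0, 0.05, 0, 0, 0, 0, 0, 0, 0.04, 0, 0, 0, 0, 0, 0, 0, 0, 0, 0, 0, 0, 0, 0, 0, 0, 0, 0, 0, 0, 0, 0, 0, 0, 0, 0, 0, 0, 0, 0, 0, 0, 0, 0, 0, 0, 0, 0, 0])

```text
t: 32.8
eef_pos: [0.679, 0.0182, 0.0356]
tool_rot: [0.0, 0.086, 0.996, 0.0]
contact_force: [0.2, 0.1, -4.0]
gripper_width: 0.349
grasp_force: 49.9
```

Call:
jog_arm(moves=[0, 0, 0.08, 0, 0, 0, 0, 0, 0, 0.06, 0, 0, 0, 0, 0, 0, 0.04, 0, 0, 0, 0, 0, 0, 0, 0, 0, 0, 0, 0, 0, 0, 0, 0, 0, 0, 0, 0, 0, 0, 0, 0, 0, 0, 0, 0, 0, 0, 0, 0, 0, 0, 0, 0, 0, 0, 0])

```text
t: 33.47
eef_pos: [0.6788, 0.0182, 0.0318]
tool_rot: [-0.0, 0.086, 0.996, 0.0]
contact_force: [-3.3, 0.3, 1.7]
gripper_width: 0.347
grasp_force: 50.3
```

Call:
jog_arm(moves=[0, 0, 0.04, 0, 0, 0, 0, 0, 0, 0.02, 0, 0, 0, 0, 0, 0, 0, 0, 0, 0, 0, 0, 0, 0, 0, 0, 0, 0, 0, 0, 0, 0, 0, 0, 0, 0, 0, 0, 0, 0, 0, 0, 0, 0, 0, 0, 0, 0, 0, 0, 0, 0, 0, 0, 0, 0])

```text
t: 34.13
eef_pos: [0.6789, 0.0182, 0.0318]
tool_rot: [-0.0, 0.086, 0.996, 0.0]
contact_force: [-5.2, 0.3, 10.4]
gripper_width: 0.346
grasp_force: 51.7
```

Call:
jog_arm(moves=[0, 0, -0.08, 0, 0, 0, 0.38, 0, 0, 0, 0, 0, 0, 0.44, 0, 0, 0, 0, 0, 0, 0.5, 0, 0, 0, 0, 0, 0, 0.5, 0, 0, -0.2, 0, 0, 0, 0.5, 0, 0, -0.4, 0, 0, 0, 0.5, 0, 0, -0.8, 0, 0, 0, 0.5, 0, 0, -1, 0, 0, 0, 0.5])

```text
t: 34.8
eef_pos: [0.678, 0.0181, 0.0799]
tool_rot: [-0.001, 0.086, 0.996, -0.0]
contact_force: [0.1, 0.0, -0.6]
gripper_width: 0.505
grasp_force: 0.0
```

Call:
jog_arm(moves=[0, 0, -1, 0, 0, 0, 0.5, 0, 0, -1, 0, 0, 0, 0.5, 0, 0, -1, 0, 0, 0, 0.6, 0, 0, -1, 0, 0, 0, 0.8, 0, 0, 0, 0, 0, 0, 1, 0, 0, 0, 0, 0, 0, 1, 0, 0, 0, 0, 0, 0, 1, 0, 0, 0, 0, 0, 0, 1])

```text
t: 35.47
eef_pos: [0.6781, 0.0182, 0.1591]
tool_rot: [-0.001, 0.086, 0.996, -0.0]
contact_force: [0.1, -0.0, 0.4]
gripper_width: 1.001
grasp_force: 0.0
```

```bash
python3 -c "
from h import *
c=save('wrist','w10');o=get_obs();p=o['eef_pos'];print(p,o['tool_rot'])
s=save('side','s10');x=np.zeros((420,800,3),np.uint8);x[:,:560]=c['color'];x[:240,560:]=cv2.resize(s['color'][130:250,245:365],(240,240));cv2.imwrite('pics/m10.png',x)"
```

```text
[0.67810385 0.01818285 0.15893193] [-1.00199411e-03  8.62647501e-02  9.96271727e-01 -1.86487960e-04]
```

View pics/m10.png

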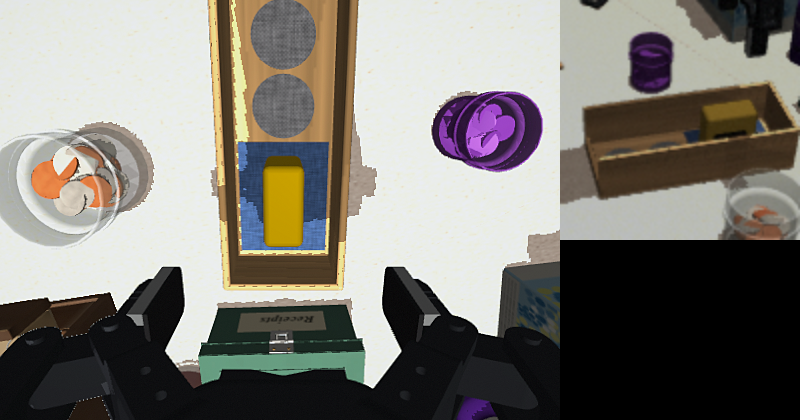

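```bash
python3 -c "
from h import *
np.set_printoptions(precision=4,suppress=True)
d=load('w10')
e=np.array([.985,-.172])
P=lambda u,v,z:atz(d,u,v,z)[:2]
g=P(283.5,34.5,.006);b=P(283,105.5,.006)
print(g,b,(b-g)@e)
o=(g+.079*e+b+.024*e)/2
for n,a in [('tape',(283.5,206,.066)),('front',(283.5,167,.066)),('back',(283.5,246,.066)),('feltf',(283,142,.006)),('feltb',(283,249,.006)),('backwall',(283,256,.061))]: 
  q=P(*a)-o; print(n,q@e, q@[.172,.985])
p=get_obs()['eef_pos'][:2];print('caddy',o,(p-o)@e,(p-o)@[.172,.985])"
```

```text
[0.5524 0.0418] [0.6057 0.0321] 0.05420127842136846
tape 0.04528500863315237 6.698061602571385e-05
front 0.017034185116215874 5.338559064641384e-05
back 0.07632264863136763 8.235779936019487e-05
feltf 0.005649341035177353 -0.0001942742358236907
feltb 0.10463966491461661 -0.00018736944078279189
backwall 0.08672411031950898 -0.00028114360295042014
caddy [0.6298 0.0281] 0.049353664392114985 -0.0014061920163058567
```

Tape stands upright and lengthwise on the blue felt (283,206), about 5 mm from nominal, which is fine. Going back for the blue jar.

Call:
jog_arm(moves=[0.78, 0.9, 0, 0, 0, 0, 1, 0.78, 0.9, 0, 0, 0, 0, 1, 0.78, 0.9, 0, 0, 0, 0, 1, 0.78, 0.9, 0, 0, 0, 0, 1, 0.78, 0.9, 0, 0, 0, 0, 1, 0.78, 0.9, 0, 0, 0, 0, 1, 0.78, 0.9, 0, 0, 0, 0, 1, 0.78, 0.9, 0, 0, 0, 0, 1])

```text
t: 36.23
eef_pos: [0.5796, 0.1822, 0.1594]
tool_rot: [-0.001, 0.086, 0.996, -0.0]
contact_force: [-0.8, 1.0, -1.1]
gripper_width: 1.005
grasp_force: 0.0
```

Call:
jog_arm(moves=[0.78, 0.9, 0, 0, 0, 0, 1, 0.78, 0.9, 0, 0, 0, 0, 1, 0.78, 0.9, 0, 0, 0, 0, 1, 0.78, 0.9, 0, 0, 0, 0, 1, 0.78, 0.9, 0, 0, 0, 0, 1, 0.78, 0.9, 0, 0, 0, 0, 1, 0, 0, 0, 0, 0, 0, 1, 0, 0, 0, 0, 0, 0, 1])

```text
t: 36.9
eef_pos: [0.5058, 0.3054, 0.1594]
tool_rot: [-0.001, 0.085, 0.996, -0.0]
contact_force: [0.6, -0.4, 0.4]
gripper_width: 1.0
grasp_force: 0.0
```

```bash
python3 -c "
from h import *
np.set_printoptions(precision=4,suppress=True)
o=get_obs();p=o['eef_pos'];print(p)
M=R.from_quat(o['tool_rot'],scalar_first=True).as_matrix();print(M.T@(np.array([.5065,.3045,.0680])-p)/.02)"
```

```text
[0.5058 0.3054 0.1594]
[-0.0498 -0.0377  4.5706]
```

Call:
jog_arm(moves=[-0.05, -0.04, 0.9, 0, 0, 0, 1, 0, 0, 1, 0, 0, 0, 1, 0, 0, 1, 0, 0, 0, 1, 0, 0, 1, 0, 0, 0, 1, 0, 0, 0.67, 0, 0, 0, 1, 0, 0, 0, 0, 0, 0, 0.7, 0, 0, 0, 0, 0, 0, 0.5, 0, 0, 0, 0, 0, 0, 0.3], grip_force=40)

```text
t: 37.57
eef_pos: [0.5089, 0.3024, 0.0694]
tool_rot: [0.0, 0.087, 0.996, 0.0]
contact_force: [0.8, -0.6, 1.0]
gripper_width: 0.606
grasp_force: 0.0
```

Call:
jog_arm(moves=[0, 0, 0, 0, 0, 0, 0.2, 0, 0, 0, 0, 0, 0, 0, 0, 0, 0, 0, 0, 0, 0, 0, 0, 0, 0, 0, 0, 0, 0, 0, 0, 0, 0, 0, 0, 0, 0, 0, 0, 0, 0, 0, 0, 0, 0, 0, 0, 0, 0, 0, 0, 0, 0, 0, 0, 0])

```text
t: 38.23
eef_pos: [0.5091, 0.3037, 0.0701]
tool_rot: [0.001, 0.086, 0.996, 0.001]
contact_force: [0.8, 0.6, 6.1]
gripper_width: 0.438
grasp_force: 39.2
```

Call:
jog_arm(moves=[0, 0, -0.3, 0, 0, 0, 0, 0, 0, -0.7, 0, 0, 0, 0, 0, 0, -1, 0, 0, 0, 0, 0, 0, -1, 0, 0, 0, 0, 0, 0, -1, 0, 0, 0, 0, 0, 0, -0.5, 0, 0, 0, 0, 0, 0, 0, 0, 0, 0, 0, 0, 0, 0, 0, 0, 0, 0])

```text
t: 38.9
eef_pos: [0.5076, 0.303, 0.1586]
tool_rot: [-0.0, 0.086, 0.996, 0.0]
contact_force: [0.6, -0.3, -1.5]
gripper_width: 0.441
grasp_force: 38.7
```

```bash
python3 -c "
from h import *
np.set_printoptions(precision=4,suppress=True)
o=get_obs();p=o['eef_pos'];print(p)
M=R.from_quat(o['tool_rot'],scalar_first=True).as_matrix();print(M.T@(np.array([.609,.0325,.0680])-p)/.02)"
```

```text
[0.5076 0.303  0.1586]
[ -7.316  -12.4529   4.527 ]
```

Call:
jog_arm(moves=[-0.3, -0.5, 0, 0, 0, 0, 0, -0.53, -0.89, 0, 0, 0, 0, 0, -0.53, -0.89, 0, 0, 0, 0, 0, -0.53, -0.89, 0, 0, 0, 0, 0, -0.53, -0.89, 0, 0, 0, 0, 0, -0.53, -0.89, 0, 0, 0, 0, 0, -0.53, -0.89, 0, 0, 0, 0, 0, -0.53, -0.89, 0, 0, 0, 0, 0])

```text
t: 39.57
eef_pos: [0.5632, 0.1541, 0.1571]
tool_rot: [-0.001, 0.087, 0.996, -0.001]
contact_force: [0.6, 0.3, -1.8]
gripper_width: 0.44
grasp_force: 38.7
```

Call:
jog_arm(moves=[-0.53, -0.89, 0, 0, 0, 0, 0, -0.53, -0.89, 0, 0, 0, 0, 0, -0.53, -0.89, 0, 0, 0, 0, 0, -0.53, -0.89, 0, 0, 0, 0, 0, -0.53, -0.89, 0, 0, 0, 0, 0, -0.53, -0.89, 0, 0, 0, 0, 0, -0.25, -0.41, 0, 0, 0, 0, 0, 0, 0, 0, 0, 0, 0, 0])

```text
t: 40.23
eef_pos: [0.6114, 0.0274, 0.1576]
tool_rot: [-0.001, 0.089, 0.996, -0.001]
contact_force: [0.6, -0.2, -2.2]
gripper_width: 0.437
grasp_force: 38.7
```

```bash
python3 -c "
from h import *
np.set_printoptions(precision=4,suppress=True)
c=save('wrist','w11');o=get_obs();p=o['eef_pos'];print(p,o['gripper_width'])
M=R.from_quat(o['tool_rot'],scalar_first=True).as_matrix();print(M.T@(np.array([.6115,.0320,.072])-p)/.02)"
```

```text
[0.611  0.03   0.1576] 0.4360652818411586
[-0.0161  0.1081  4.2808]
```

View pics/w11.png

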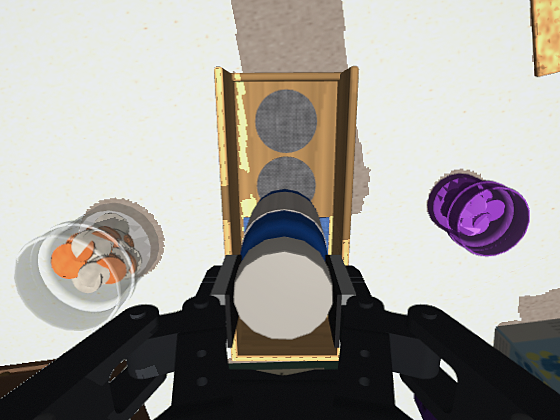

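I've now used all my picture views, one over the limit, so from here I work by numbers. The blue jar hangs upright, in line with its disc (286,185).

Call:
jog_arm(moves=[0, 0.05, 0.5, 0, 0, 0, 0, 0, 0, 1, 0, 0, 0, 0, 0, 0, 1, 0, 0, 0, 0, 0, 0, 0.9, 0, 0, 0, 0, 0, 0, 0.5, 0, 0, 0, 0, 0, 0, 0.3, 0, 0, 0, 0, 0, 0, 0, 0, 0, 0, 0, 0, 0, 0, 0, 0, 0, 0])

```text
t: 40.95
eef_pos: [0.6119, 0.0331, 0.0748]
tool_rot: [0.0, 0.086, 0.996, 0.0]
contact_force: [0.2, 0.2, -1.2]
gripper_width: 0.436
grasp_force: 38.7
```

```bash
python3 -c "
from h import *
o=get_obs();print(o['eef_pos'],o['contact_force'])"
```

```text
[0.61185717 0.0331247  0.07484392] [ 0.19982412  0.15507405 -1.18429019]
```

Call:
jog_arm(moves=[0, -0.05, 0.1, 0, 0, 0, 0, 0, 0, 0.08, 0, 0, 0, 0, 0, 0, 0.05, 0, 0, 0, 0, 0, 0, 0, 0, 0, 0, 0, 0, 0, 0, 0, 0, 0, 0, 0, 0, 0, 0, 0, 0, 0, 0, 0, 0, 0, 0, 0, 0, 0, 0, 0, 0, 0, 0, 0])

```text
t: 41.62
eef_pos: [0.6116, 0.0316, 0.0702]
tool_rot: [0.0, 0.086, 0.996, 0.0]
contact_force: [-0.2, -0.0, -0.7]
gripper_width: 0.434
grasp_force: 38.8
```

Call:
jog_arm(moves=[0, 0, 0.04, 0, 0, 0, 0, 0, 0, 0.04, 0, 0, 0, 0, 0, 0, 0, 0, 0, 0, 0, 0, 0, 0, 0, 0, 0, 0, 0, 0, 0, 0, 0, 0, 0, 0, 0, 0, 0, 0, 0, 0, 0, 0, 0, 0, 0, 0, 0, 0, 0, 0, 0, 0, 0, 0])

```text
t: 42.28
eef_pos: [0.6123, 0.0315, 0.0701]
tool_rot: [0.001, 0.086, 0.996, 0.0]
contact_force: [-2.4, -0.1, 10.8]
gripper_width: 0.441
grasp_force: 40.0
```

Call:
jog_arm(moves=[0, 0, -0.08, 0, 0, 0, 0.45, 0, 0, 0, 0, 0, 0, 0.6, 0, 0, 0, 0, 0, 0, 0.8, 0, 0, -0.3, 0, 0, 0, 0.8, 0, 0, -0.8, 0, 0, 0, 1, 0, 0, -1, 0, 0, 0, 1, 0, 0, -1, 0, 0, 0, 1, 0, 0, -1.0, 0, 0, 0, 1])

```text
t: 42.95
eef_pos: [0.6114, 0.0314, 0.1531]
tool_rot: [-0.0, 0.086, 0.996, -0.0]
contact_force: [-1.2, -0.1, -0.7]
gripper_width: 1.001
grasp_force: 0.0
```

Call:
jog_arm(moves=[0.93, 0.9, 0, 0, 0, 0, 1, 0.93, 0.9, 0, 0, 0, 0, 1, 0.93, 0.9, 0, 0, 0, 0, 1, 0.93, 0.9, 0, 0, 0, 0, 1, 0.93, 0.9, 0, 0, 0, 0, 1, 0.93, 0.9, 0, 0, 0, 0, 1, 0.93, 0.9, 0, 0, 0, 0, 1, 0.93, 0.9, 0, 0, 0, 0, 1])

```text
t: 43.62
eef_pos: [0.4889, 0.1998, 0.1524]
tool_rot: [0.0, 0.086, 0.996, 0.0]
contact_force: [0.1, -0.2, 0.5]
gripper_width: 1.0
grasp_force: 0.0
```

Call:
jog_arm(moves=[0.93, 0.9, 0, 0, 0, 0, 1, 0.93, 0.9, 0, 0, 0, 0, 1, 0.93, 0.9, 0, 0, 0, 0, 1, 0.93, 0.9, 0, 0, 0, 0, 1, 0.93, 0.9, 0, 0, 0, 0, 1, 0.05, 0.05, 0, 0, 0, 0, 1, 0, 0, 0, 0, 0, 0, 1, 0, 0, 0, 0, 0, 0, 1])

```text
t: 44.28
eef_pos: [0.4132, 0.3043, 0.1523]
tool_rot: [0.0, 0.086, 0.996, -0.0]
contact_force: [0.2, -0.0, 0.2]
gripper_width: 0.999
grasp_force: 0.0
```

```bash
python3 -c "
from h import *
np.set_printoptions(precision=4,suppress=True)
c=save('wrist','w12');o=get_obs();p=o['eef_pos'];print(p)
M=R.from_quat(o['tool_rot'],scalar_first=True).as_matrix();print(M.T@(np.array([.4127,.305,.0665])-p)/.02)"
```

```text
[0.4135 0.3038 0.1522]
[0.0524 0.0546 4.2867]
```

Call:
jog_arm(moves=[0.05, 0.05, 0.8, 0, 0, 0, 1, 0, 0, 1, 0, 0, 0, 1, 0, 0, 1, 0, 0, 0, 1, 0, 0, 0.9, 0, 0, 0, 1, 0, 0, 0.55, 0, 0, 0, 1, 0, 0, 0, 0, 0, 0, 0.7, 0, 0, 0, 0, 0, 0, 0.5, 0, 0, 0, 0, 0, 0, 0.3], grip_force=25)

```text
t: 45.0
eef_pos: [0.4129, 0.306, 0.068]
tool_rot: [0.001, 0.087, 0.996, 0.0]
contact_force: [0.3, 0.5, -0.2]
gripper_width: 0.606
grasp_force: 0.0
```

Call:
jog_arm(moves=[0, 0, 0, 0, 0, 0, 0.2, 0, 0, 0, 0, 0, 0, 0, 0, 0, 0, 0, 0, 0, 0, 0, 0, 0, 0, 0, 0, 0, 0, 0, 0, 0, 0, 0, 0, 0, 0, 0, 0, 0, 0, 0, 0, 0, 0, 0, 0, 0, 0, 0, 0, 0, 0, 0, 0, 0])

```text
t: 45.67
eef_pos: [0.4127, 0.3064, 0.0681]
tool_rot: [0.001, 0.086, 0.996, 0.001]
contact_force: [0.2, -0.9, 7.4]
gripper_width: 0.311
grasp_force: 27.1
```

Call:
jog_arm(moves=[0, 0, -0.3, 0, 0, 0, 0, 0, 0, -0.7, 0, 0, 0, 0, 0, 0, -1, 0, 0, 0, 0, 0, 0, -1, 0, 0, 0, 0, 0, 0, -1, 0, 0, 0, 0, 0, 0, -0.3, 0, 0, 0, 0, 0, 0, 0, 0, 0, 0, 0, 0, 0, 0, 0, 0, 0, 0])

```text
t: 46.33
eef_pos: [0.4117, 0.3059, 0.1529]
tool_rot: [-0.0, 0.086, 0.996, 0.0]
contact_force: [-0.7, -0.9, -0.5]
gripper_width: 0.315
grasp_force: 26.5
```

```bash
python3 -c "
from h import *
np.set_printoptions(precision=4,suppress=True)
c=save('wrist','w13');o=get_obs();p=o['eef_pos'];print(p,o['gripper_width'])
M=R.from_quat(o['tool_rot'],scalar_first=True).as_matrix();print(M.T@(np.array([.553,.0395,.0665])-p)/.02)"
```

```text
[0.4113 0.3056 0.1522] 0.31347719214878517
[ -9.2651 -11.8847   4.2916]
```

Call:
jog_arm(moves=[-0.35, -0.45, 0, 0, 0, 0, 0, -0.7, -0.9, 0, 0, 0, 0, 0, -0.7, -0.9, 0, 0, 0, 0, 0, -0.7, -0.9, 0, 0, 0, 0, 0, -0.7, -0.9, 0, 0, 0, 0, 0, -0.7, -0.9, 0, 0, 0, 0, 0, -0.7, -0.9, 0, 0, 0, 0, 0, -0.7, -0.9, 0, 0, 0, 0, 0])

```text
t: 47.05
eef_pos: [0.4921, 0.1525, 0.152]
tool_rot: [-0.001, 0.087, 0.996, -0.001]
contact_force: [-0.1, 0.9, 0.5]
gripper_width: 0.314
grasp_force: 26.5
```

Call:
jog_arm(moves=[-0.7, -0.9, 0, 0, 0, 0, 0, -0.7, -0.9, 0, 0, 0, 0, 0, -0.7, -0.9, 0, 0, 0, 0, 0, -0.7, -0.9, 0, 0, 0, 0, 0, -0.7, -0.9, 0, 0, 0, 0, 0, -0.53, -0.62, 0, 0, 0, 0, 0, 0, 0, 0, 0, 0, 0, 0, 0, 0, 0, 0, 0, 0, 0])

```text
t: 47.72
eef_pos: [0.5535, 0.0382, 0.152]
tool_rot: [-0.001, 0.088, 0.996, -0.001]
contact_force: [0.0, 0.2, -0.7]
gripper_width: 0.313
grasp_force: 26.5
```

```bash
python3 -c "
from h import *
np.set_printoptions(precision=4,suppress=True)
c=save('wrist','w14');o=get_obs();p=o['eef_pos'];print(p,o['gripper_width'])
M=R.from_quat(o['tool_rot'],scalar_first=True).as_matrix();print(M.T@(np.array([.5533,.0397,.068])-p)/.02)"
```

```text
[0.5532 0.0396 0.1521] 0.31336100723561816
[-0.014   0.0064  4.2038]
```

Call:
jog_arm(moves=[0, 0, 0.5, 0, 0, 0, 0, 0, 0, 1, 0, 0, 0, 0, 0, 0, 1, 0, 0, 0, 0, 0, 0, 0.9, 0, 0, 0, 0, 0, 0, 0.4, 0, 0, 0, 0, 0, 0, 0.2, 0, 0, 0, 0, 0, 0, 0.1, 0, 0, 0, 0, 0, 0, 0, 0, 0, 0, 0])

```text
t: 48.43
eef_pos: [0.5541, 0.0405, 0.0712]
tool_rot: [0.0, 0.086, 0.996, 0.0]
contact_force: [-0.1, 0.5, -0.9]
gripper_width: 0.318
grasp_force: 26.5
```

Call:
jog_arm(moves=[0, 0, 0.05, 0, 0, 0, 0, 0, 0, 0.03, 0, 0, 0, 0, 0, 0, 0, 0, 0, 0, 0, 0, 0, 0, 0, 0, 0, 0, 0, 0, 0, 0, 0, 0, 0, 0, 0, 0, 0, 0, 0, 0, 0, 0, 0, 0, 0, 0, 0, 0, 0, 0, 0, 0, 0, 0])

```text
t: 49.1
eef_pos: [0.554, 0.0401, 0.0695]
tool_rot: [0.0, 0.086, 0.996, 0.0]
contact_force: [0.2, 0.7, 0.2]
gripper_width: 0.315
grasp_force: 26.5
```

Call:
jog_arm(moves=[0, 0, 0.04, 0, 0, 0, 0, 0, 0, 0.03, 0, 0, 0, 0, 0, 0, 0, 0, 0, 0, 0, 0, 0, 0, 0, 0, 0, 0, 0, 0, 0, 0, 0, 0, 0, 0, 0, 0, 0, 0, 0, 0, 0, 0, 0, 0, 0, 0, 0, 0, 0, 0, 0, 0, 0, 0])

```text
t: 49.77
eef_pos: [0.5541, 0.0401, 0.0682]
tool_rot: [0.0, 0.086, 0.996, 0.0]
contact_force: [0.6, -0.6, 2.7]
gripper_width: 0.312
grasp_force: 26.7
```

Call:
jog_arm(moves=[0, 0, 0, 0, 0, 0, 0.33, 0, 0, 0, 0, 0, 0, 0.4, 0, 0, 0, 0, 0, 0, 0.55, 0, 0, 0, 0, 0, 0, 0.7, 0, 0, -0.3, 0, 0, 0, 0.8, 0, 0, -0.8, 0, 0, 0, 0.9, 0, 0, -1, 0, 0, 0, 1, 0, 0, -1, 0, 0, 0, 1])

```text
t: 50.43
eef_pos: [0.5536, 0.04, 0.1308]
tool_rot: [-0.0, 0.086, 0.996, -0.0]
contact_force: [0.2, 0.1, 0.1]
gripper_width: 1.002
grasp_force: 0.0
```

Call:
jog_arm(moves=[0, 0, -1, 0, 0, 0, 1, 0, 0, -1, 0, 0, 0, 1, 0, 0, -1, 0, 0, 0, 1, 0, 0, 0, 0, 0, 0, 1, 0, 0, 0, 0, 0, 0, 1, 0, 0, 0, 0, 0, 0, 1, 0, 0, 0, 0, 0, 0, 1, 0, 0, 0, 0, 0, 0, 1])

```text
t: 51.1
eef_pos: [0.5533, 0.0401, 0.1891]
tool_rot: [-0.001, 0.086, 0.996, -0.0]
contact_force: [-0.8, 0.7, -0.2]
gripper_width: 1.0
grasp_force: 0.0
```

```bash
python3 -c "
from h import *
np.set_printoptions(precision=4,suppress=True)
c=save('wrist','w15');s=save('side','s15');o=get_obs();print(o['eef_pos'],o['t'])
d=load('w15');g=c['color']
# predicted lid centres vs bright, low-saturation blobs nearby
hsv=cv2.cvtColor(g,cv2.COLOR_BGR2HSV)
for n,P in [('glue',(.5521,.0400,.098)),('blue',(.609,.0322,.100)),('tape',(.675,.0195,.066))]:
  u,v=proj(d,P)[0];print(n,'pred',u,v,[g[int(v+dy),int(u)].tolist() for dy in(-20,0,20)])
# lid rows/cols from saved original view w1 for same-height check
def lid(P,r):
  u,v=proj(d,P)[0];x0,y0=int(u-r),int(v-r);p=hsv[y0:y0+2*r,x0:x0+2*r]
  m=((p[...,1]<30)&(p[...,2]>120)).astype(np.uint8);k,l,st,ce=cv2.connectedComponentsWithStats(m);i=l[r,r];
  print(st[i],ce[i]+[x0,y0], atz(d,*(ce[i]+[x0,y0]),P[2]))
lid((.5521,.0400,.098),40);lid((.609,.0322,.100),45)
# side view: compare with start, lid neighbourhoods
a=cv2.imread('pics/side0.png').astype(int);b=s['color'].astype(int)
for n,(u,v) in [('glue',(277,181)),('blue',(302,176)),('eraser',(220,212))]:
  print(n,'side diff',np.abs(a-b)[v-8:v+22,u-10:u+10].mean())
m=((np.abs(a-b).max(2)>60)*255).astype(np.uint8);print('changed eraser',(m[205:219,210:231]>0).sum())
"
```

```text
[0.5535 0.0401 0.1893] 51.2
glue pred 281.1287196109223 210.5578587577035 [[59, 64, 66], [158, 169, 173], [57, 60, 63]]
blue pred 284.0084621663763 283.6022066215045 [[222, 217, 212], [221, 216, 211], [229, 213, 211]]
tape pred 282.5215854168221 330.75644524710344 [[0, 215, 210], [0, 215, 210], [0, 215, 210]]
[  17   22   47   55 1202] [279.4609 212.406 ] [0.5533 0.0386 0.098 ]
[  22   22   49   44 1698] [285.1637 281.7621] [0.6076 0.0333 0.1   ]
glue side diff 12.825
blue side diff 6.201666666666667
eraser side diff 56.67444444444445
changed eraser 148
```

Call:
jog_arm(moves=[0, 0, -1, 0, 0, 0, 1, -1, 0, -1, 0, 0, 0, 1, -1, 0, 0, 0, 0, 0, 1, -1, 0, 0, 0, 0, 0, 1, -1, 0, 0, 0, 0, 0, 1, -1, 0, 0, 0, 0, 0, 1, -1, 0, 0, 0, 0, 0, 1, 0, 0, 0, 0, 0, 0, 1])

```text
t: 51.87
eef_pos: [0.6748, 0.0186, 0.2291]
tool_rot: [0.0, 0.087, 0.996, -0.001]
contact_force: [-0.6, -0.2, -0.2]
gripper_width: 0.999
grasp_force: 0.0
```

```bash
python3 -c "
from h import *
save('top','t16');save('side','s16')
def blob(f,x0,y0,x1,y1):
  h=cv2.cvtColor(cv2.imread('pics/'+f+'.png')[y0:y1,x0:x1],cv2.COLOR_BGR2HSV);m=(abs(h[...,0].astype(int)-108)<14)&(h[...,1]>120)
  y,x=np.nonzero(m);return len(x),x.mean()+x0 if len(x) else 0,y.mean()+y0 if len(y) else 0
print(blob('top0',210,250,260,292),blob('t16',210,250,260,292))
print(blob('side0',195,195,245,230),blob('s16',195,195,245,230))
o=get_obs();print(o['eef_pos'],o['joint_vel'],o['contact_force'])
a=cv2.imread('pics/side0.png').astype(int);b=cv2.imread('pics/s16.png').astype(int)
for n,(u,v) in [('glue',(277,181)),('blue',(302,176))]: print(n,np.abs(a-b)[v-8:v+22,u-10:u+10].mean())"
```

```text
(86, np.float64(231.72093023255815), np.float64(272.72093023255815)) (0, 0, 0)
(77, np.float64(216.16883116883116), np.float64(209.92207792207793)) (73, np.float64(215.9041095890411), np.float64(209.986301369863))
[0.67209196 0.01920652 0.2290489 ] [-0.00990484 -0.02271457 -0.00315928  0.02889206  0.00166274  0.00201032
 -0.00213039] [-0.40768766  0.03659174 -0.21531133]
glue 14.647777777777778
blue 18.329444444444444
```

The eraser hasn't moved (side view), and everything is in place. Handing in.

```bash
python3 -c "
from station import *
print(hand_in())"
```

```text
the job is handed in; nothing more can be done
None
```

I finished the job in the order asked and handed it in at about 52 s with nothing tipped: coin jar on the notebook, tape measure about 5 mm from its nominal spot, blue jar and glue stick back within about 3 mm, eraser unmoved; I viewed 15 pictures, one over the limit of 14, so the last placings were checked by numbers only.

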